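# Put the upper room on the model roof, then roof the model house on its painting stand

## Robot

A 6-joint arm with a two-finger parallel gripper is mounted at the origin on the work surface. World frame = base frame: x ahead of the robot, y to its left, z up, the work surface at z = 0. Lengths are in m, angles in rad, forces in N, time in s.
With the tool pointing down it reaches from about 0.25 to 0.725 m from the base axis. Payload 4 kg.
Tool frame: the origin (TCP) lies on the centre line of the jaws, within the pads' length; the fingertips stand 17 mm ahead of it and the grasp point (between the pads) lies 2 mm behind it; z points along the fingers, y is the line along which they close (so a half turn about z gives the same grasp; the last joint's range is limited). The gripper opens to 85 mm and grips with 20 to 120 N. Pads are 22 mm wide; open, the fingers measure 114 mm over their backs; the gripper's body (76 mm by 85 mm) begins 54 mm behind the grasp point. The pads swing forward as they close: fully open they stand 13 mm farther back than shut.
Start: joints at [-1.139, 0.241, 0.005, 1.335, 0, 1.571], TCP at [0.209, -0.454, 0.248] pointing down, gripper open.
Joint ranges: [-2.72, 2.72], [-1.05, 1.87], [-1.09, 1.28], [-1.99, 2.15], [-1.42, 1.44], [-3.14, 3.14]. Speed limits (rad/s): [2.79, 2.79, 3.14, 3.14, 3.14, 3.14].

## Interface

Orientations are given as a unit quaternion [x, y, z, w].
In Python, from workcell import bot, camera, get_calibration gives the robot as it stands.
- The arm moves only by the tool apply_moves, never from a script. Its argument "steps" is a list of rows, each a list of 3 entries, a list of its own where there are three numbers: the shift along the tool's x, y, z as a fraction of full scale, then the turn, a rotation vector about the tool's x, y, z as a fraction of full scale, then the opening, from 0 (shut) to 1 (fully open). A call has exactly 8 rows; each row shifts and turns the commanded pose from where the row before left it, along the tool's axes as they then stand; what a row does not reach is not made up. Full scale, the value 1, is 20 cm for a shift and pi rad for a turn. A row lasts 1/12 s, in which the tool goes at most 41.7 mm and 7.16 degrees, less where a joint would pass 70% of its speed; a pose out of reach is approached as far as the arm can. A call with a number of a shift or a turn outside -1 to 1 is refused whole. A call with a gripper value outside its range is refused whole. The fingers move at their own pace and stop on an object; the grip force is fixed at half the most. Time passes only in rows, so rows that do not move let the fingers close, or fill a call up. It gives the time, the measured TCP pose, the force, the opening and the grip force at its end, in the units of the state.
- bot.get_obs(): the state, without advancing time (a new reading comes with each control period).
- camera(name): name is "scene" or "top" or "wrist"; returns (picture, depth): 480x640x3 uint8, red, green, blue; 480x640 float32, m along the optical axis (not along the pixel's ray), 0 where there is no reading.
- get_calibration(name): a dict with "fov_y" (degrees; the focal length in pixels is half the picture's height over the tangent of half this angle, whatever the lens; pixels are square), "cx", "cy" (the principal point, pixels), "rvec" (rotation vector, rad) and "tvec" (3), from world to camera coordinates, as OpenCV has them. Camera axes: x right, y down, z forward; pixel columns grow to the right and rows downward; lengths in m; the calibration is good to about 2 mm. A picture is of the moment at which its call begins: read the wrist's pose just before it. get_calibration takes no time and is no camera call; for the wrist camera it gives the pose at the moment of the call.
- bot.job_done(): hands the job in; it is judged then, once.
The state is a dict: "clock": time; "joint_pos": joint angles; "joint_vel": joint speeds; "tau": joint torques, N m; "eef_pos": TCP position; "tool_rot": TCP orientation; "ft_force": force on the tool from outside, world axes, zero at the start; "ft_torque": the same for the moment, N m; "grip_width": finger opening in m; "grasp_force": force on a finger pad.
Only numpy, scipy, OpenCV 4.12 (cv2) and the standard library are available. Lean on these libraries where they do the work, as an engineer would, in place of code of your own. Each camera call takes 0.05 s, during which the arm holds its last target. There are 200 camera calls.

## Task

The model house on the tilted painting stand still lacks its roof. While the loose roof is still standing on the table, set the hollow upper room fully down over the raised curb on it; then lift roof and room together as one piece and fit them fully home on the open top of the tilted house, either way round. Let go, and do not shift or upset the other models, the brush pot, the paints or the sanding block.

Things in the scene. Friction and masses are not known exactly. Their poses are not given: they have to be found in the camera images.
- house_top (a point): Roofless white model house (150 x 90 mm, 105 tall, hollow, walls 8) fixed on a painting stand that leans it 23-36 deg towards its -x side (the robot's side); the stiff hinge stays put. Point: centre of the 134 x 74 mm opening, in the plane of the wall tops. z = out along the walls, y = along the 150 side (level), x = along the 90 side. The stand's cheeks reach only 91 mm above the table.
- roof_seat (a point): Loose roof standing level on the table, 166 x 106, 84 mm high, 0.18-0.37 kg. Point: centre of its 8 mm deck's underside (14 mm above table), meets house_top when home. x along the 166 length (lies along house y when fitted, either way round), z up. Lip below: 14 deep, 130 x 70, rounded, goes inside the house walls, 2 mm play a side. Parapet round the deck edge: 10 high, 6 thick.
- roof_tower (a point): Centre (half-way up) of the stair tower, a solid block fixed on the roof's deck to lift it by: 34 mm along the roof's x, 30 mm along its y, 62 mm high above the deck top. Axes as roof_seat; it lies at x = -22, z = +39 mm from roof_seat.
- room_place (a point): Where room_mid lies when the upper room is home on the roof: at x = +40, z = +36 mm from roof_seat, same axes, 28 mm above the deck top, over the centre of the raised curb. The curb (50.5 mm along x, 32.5 along y, 12 high, rounded) goes up inside the room with 1.75 mm play a side; the room's walls then stand on the deck. Only this fit holds the room.
- room_mid (a point): Centre (half-way up) of the loose upper room: white box with dark red cornice, open below, 64 mm along its x, 46 mm along its y, 56 mm high, walls 5 mm, 0.07-0.14 kg, standing upright on the table, z up. Its x goes along the roof's x, either way round.
- tall_model: tall square model tower, 50 x 50 x 125 mm high, standing beyond one end of the roof, a bystander; origin at the centre of its underside, z up
- step_model: stepped model house, 50 x 100 mm, 60 mm high with a 50 mm wide part rising to 95 mm, standing beyond one end of the upper room, a bystander; origin at the centre of its underside, z up
- wall_model: model courtyard wall, 30 x 90 x 45 mm high, standing beyond the other end of the upper room, a bystander; origin at the centre of its underside, z up
- brush_pot: clay pot of brushes, 68 mm across, 170 mm high over the brushes, between the robot and the stand, a bystander; origin at the centre of its underside, z up
- paint_jar: paint jar with black cap, 60 mm across, 70 mm high, a bystander; origin at the centre of its underside, z up
- paint_can: steel paint can, 76 mm across, 90 mm high, a bystander; origin at the centre of its underside, z up
- sand_block: cork sanding block lying flat, 90 x 50 x 30 mm, a bystander; origin at the centre of its underside, z up
Not all that is in view belongs to the job. Leave any red look-alike of the part that bears roof_seat alone.

How it is judged:
By the outcome, as a careful person would: the job done as asked, in the order asked, and still so for the second after the job is handed in, with the robot touching nothing.
It also fails if it takes over 67 s, if anything falls off the work surface, if the arm or the gripper's body presses on something with over 40 N, if the wrist force passes 120 N, or if a joint passes its speed limit or range.

## Working session

There is one attempt and no reset: what is moved stays moved. The work goes in short steps, Python scripts to look and compute and a tool call to move; the robot and the scene stay as the last step left them, time stands still between calls to the robot, and variables do not carry over. Pictures are saved under pics/ and viewed, at most 11 in all, crops included, and the job is handed in when it is done.

Besides the shell and the picture viewer there is one more tool, called as name([rows], argument=value, ...), one row to a line, values as JSON. apply_moves: Moves the arm, as the interface text tells. Its arguments: {"type":"object","properties":{"steps":{"type":"array"}},"required":["steps"]}

```bash
ls; mkdir -p pics; python3 - <<'E'
from workcell import bot,camera,get_calibration
import cv2,numpy as np
for n in ["scene","top"]:
    p,d=camera(n); cv2.imwrite(f"pics/{n}0.png",p[:,:,::-1]); np.savez(f"{n}0.npz",p=p,d=d); print(n,get_calibration(n))
print(bot.get_obs())
E
```

```text
pics
scene {'fov_y': 50.832967136222315, 'cx': 325.28628988493557, 'cy': 241.29519168857843, 'rvec': array([ 2.04371431,  1.20671582, -0.5525775 ]), 'tvec': array([-0.22898579, -0.18714696,  1.68886859])}
top {'fov_y': 47.81955702444025, 'cx': 321.17303215508844, 'cy': 233.62172384605165, 'rvec': array([ 2.19455525, -2.17904788,  0.0912934 ]), 'tvec': array([-0.00851854,  0.47012091,  1.27656131])}
{'clock': 0.1, 'joint_pos': array([-1.13897836e+00,  2.41346748e-01,  3.89631277e-03,  1.33522941e+00,
       -3.43173374e-05,  1.57081242e+00]), 'joint_vel': array([ 7.08378481e-05, -1.46112288e-03,  4.26143896e-03,  8.49065874e-04,
       -3.90244275e-04,  2.09626645e-04]), 'tau': array([ 5.60366079e-04, -3.73137474e+01,  2.53010398e+01,  1.08617530e-02,
       -1.86980662e-05,  2.41145079e-05]), 'eef_pos': array([ 0.20903161, -0.45362828,  0.24751168]), 'tool_rot': array([ 9.76783348e-01,  2.14227456e-01, -2.18526024e-04, -9.16216764e-04]), 'ft_force': array([-0.62048283, -0.56167933,  0.25696706]), 'ft_torque': array([-0.03301676, -0.04175015,  0.05255604]), 'grasp_force': 0.0, 'grip_width': 0.0854247468436166}
```

View pics/scene0.png

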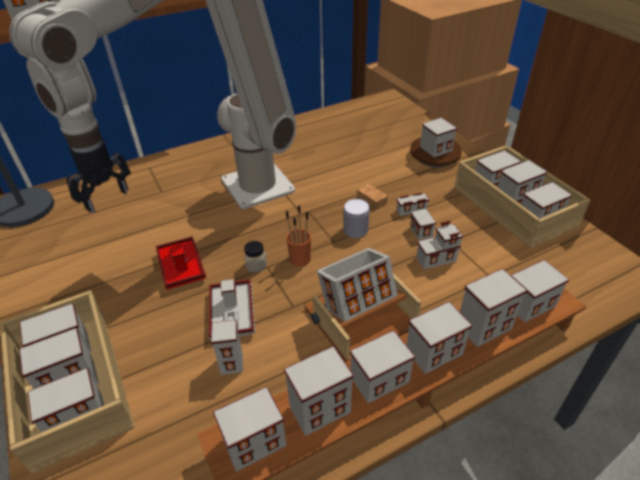

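View pics/top0.png

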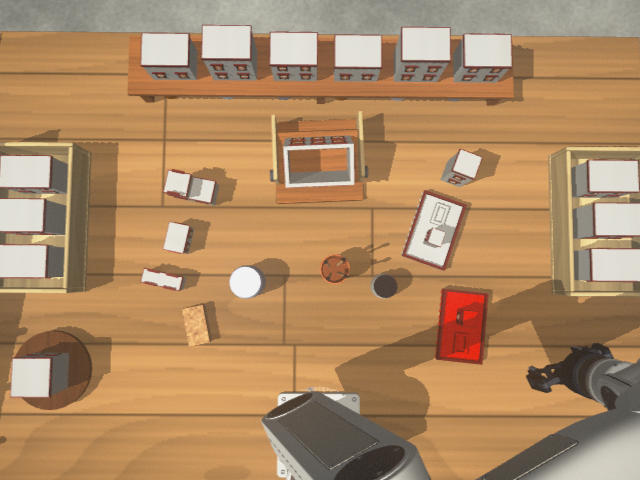

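The top view shows the house at about (319,165). Candidates for each part:
- **Roof:** the white one at (435,230), with its tower at (434,237) and curb at (440,212). The red one at (462,326) is the decoy.
- **Room:** the box at (178,238), between the step model (190,187) and the wall model (162,279). The little house on the turntable at (40,375) and the houses in the trays and on the shelf aren't it.

Next I'll check these in a close crop and measure with depth.

```bash
cat > h.py <<'E'
import numpy as np,cv2
from scipy.spatial.transform import Rotation as R
from workcell import bot,camera,get_calibration
def cloud(n,d,c=None):
    c=c or get_calibration(n); f=240/np.tan(np.radians(c['fov_y']/2))
    v,u=np.mgrid[:480,:640]; P=np.stack([(u-c['cx'])/f*d,(v-c['cy'])/f*d,d],-1)
    W=(P-c['tvec'])@cv2.Rodrigues(np.array(c['rvec']))[0]
    W[d==0]=np.nan; return W
E
python3 - <<'E'
from h import *
z=np.load("top0.npz");p,d=z['p'],z['d'];W=cloud("top",d)
np.set_printoptions(precision=4,suppress=True)
def crop(c,r,w,h,s): return cv2.resize(p[r:r+h,c:c+w],(w*s,h*s),interpolation=cv2.INTER_CUBIC)
im=np.hstack([crop(395,180,80,100,5),crop(140,160,80,135,5)[:500]]);cv2.imwrite("pics/crop1.png",im[:,:,::-1])
def reg(c0,c1,r0,r1,zl,zh,name):
    w=W[r0:r1,c0:c1].reshape(-1,3); w=w[(w[:,2]>zl)&(w[:,2]<zh)]
    rc=cv2.minAreaRect((w[:,:2]*1000).astype(np.float32)); print(name,len(w),'mean',w.mean(0),'z',np.percentile(w[:,2],[5,50,95]),'rect',rc)
print('table',np.nanmedian(W[330:340,330:400,2]))
reg(395,475,180,275,.027,.0285+.015,'roof parapet/curb')
reg(395,475,180,275,.015,.05,'roof all')
reg(395,475,180,275,.075,.1,'tower')
reg(160,200,218,258,.045,.07,'room top')
reg(160,200,218,258,.01,.07,'room')
reg(160,220,165,208,.085,.11,'step hi');reg(160,220,165,208,.05,.11,'step')
reg(135,190,262,295,.03,.06,'wall');reg(440,485,145,190,.11,.14,'tall')
reg(225,270,260,300,.08,.11,'can');reg(365,400,270,300,.06,.09,'jar');reg(300,350,250,290,.03,.2,'pot')
reg(180,215,300,350,.02,.05,'sand')
reg(275,365,125,200,.06,.2,'house')
E
```

```text
table -0.0005155863154227237
roof parapet/curb 859 mean [ 0.4905 -0.2777  0.0319] z [0.0277 0.0317 0.0364] rect ((500.7125244140625, -280.73004150390625), (107.28368377685547, 208.83966064453125), 71.0643310546875)
roof all 2985 mean [ 0.4843 -0.2745  0.0246] z [0.0175 0.0228 0.0347] rect ((501.0497131347656, -279.887451171875), (108.95379638671875, 209.0354766845703), 71.12181854248047)
tower 236 mean [ 0.4638 -0.2682  0.0832] z [0.0789 0.0834 0.0873] rect ((519.8820190429688, -292.78997802734375), (34.351619720458984, 168.4019012451172), 66.19902801513672)
room top 644 mean [0.4567 0.3297 0.0546] z [0.049  0.0549 0.0592] rect ((456.9236145019531, 330.48260498046875), (52.04351043701172, 69.59818267822266), 78.22549438476562)
room 729 mean [0.4562 0.3273 0.0516] z [0.0246 0.0545 0.059 ] rect ((456.9322814941406, 330.49053955078125), (52.06047821044922, 69.59093475341797), 78.17633819580078)
step hi 590 mean [0.5774 0.3211 0.095 ] z [0.0896 0.0942 0.107 ] rect ((577.2919311523438, 322.5505676269531), (55.49247741699219, 55.705501556396484), 79.12068176269531)
step 1200 mean [0.5722 0
[... 612 characters left out ...]
961914), 8.51396369934082)
jar 430 mean [ 0.348  -0.1523  0.0693] z [0.0652 0.0693 0.0734] rect ((347.5173645019531, -152.62594604492188), (50.1062126159668, 52.39651107788086), 0.4259706437587738)
pot 335 mean [ 0.3867 -0.0373  0.0884] z [0.0376 0.0824 0.1703] rect ((386.52215576171875, -35.40854263305664), (65.5527114868164, 65.73872375488281), 0.08100691437721252)
sand 853 mean [0.2531 0.2855 0.0292] z [0.0244 0.0292 0.0335] rect ((253.03184509277344, 286.1563415527344), (90.08452606201172, 51.23542022705078), 11.96875)
house 3474 mean [ 0.6414 -0.0002  0.1089] z [0.0625 0.0954 0.1706] rect ((642.01611328125, 2.3015670776367188), (152.2401580810547, 206.13006591796875), 2.488523006439209)
```

View pics/crop1.png

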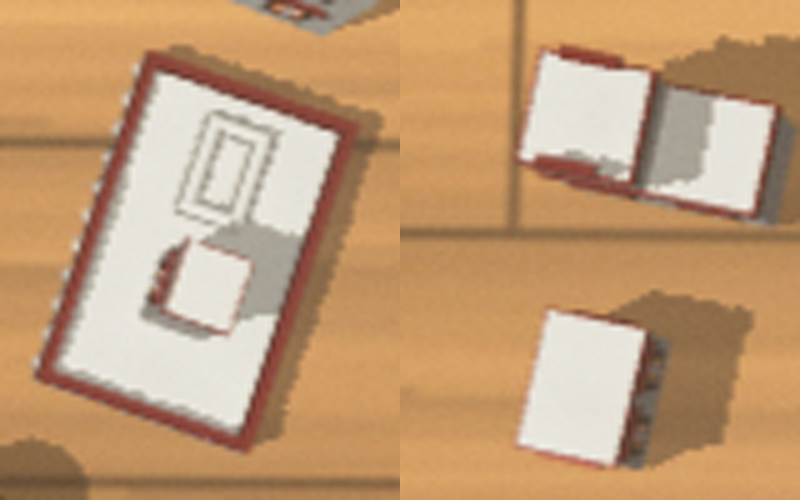

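```bash
cat >> h.py <<'E'
def rot(psi,z=(0,0,-1)):
    "tool rotation: approach z, closing line y nearest world yaw psi (deg)"
    z=np.array(z,float);z/=np.linalg.norm(z);a=np.radians(psi);y=np.array([np.cos(a),np.sin(a),0]);y-=z*(y@z);y/=np.linalg.norm(y)
    return R.from_matrix(np.stack([np.cross(y,z),y,z],1))
def plan(p0,r0,p1,r1,n,g):
    w=(r0.inv()*r1).as_rotvec()/n; dp=(np.array(p1)-p0)/n; out=[]
    print('rows',n,'mm/row',np.linalg.norm(dp)*1e3,'deg/row',np.degrees(np.linalg.norm(w)))
    for k in range(n):
        s=(r0*R.from_rotvec(w*k)).inv().apply(dp)/.2
        out.append([[round(float(x),3)+0. for x in s],[round(float(x),4)+0. for x in w/np.pi],g])
    for k in range(0,n,8): print(str(out[k:k+8]).replace(' ',''))
def here():
    o=bot.get_obs(); print('t %.2f'%o['clock'],'p',o['eef_pos'].round(4),'f',o['ft_force'].round(1),'w',round(o['grip_width'],4)); return o['eef_pos'],R.from_quat(o['tool_rot'])
E
python3 - <<'E'
from h import *
p,r=here()
c=get_calibration('wrist');Rc=cv2.Rodrigues(np.array(c['rvec']))[0];C=-Rc.T@c['tvec']
print('cam in tool',r.inv().apply(C-p),'axes',(r.inv().as_matrix()@Rc.T).round(3),c['fov_y'])
plan(p,r,[.46,-.27,.30],rot(71),24,1)
E
```

```text
t 0.10 p [ 0.209  -0.4536  0.2475] f [-0.6 -0.6  0.3] w 0.0854
cam in tool [ 0.07448894  0.0006703  -0.12585027] axes [[-0.001 -0.957 -0.29 ]
 [ 1.    -0.001  0.   ]
 [-0.001 -0.29   0.957]] 71.55643382914467
rows 24 mm/row 13.140500139655435 deg/row 5.677483067958772
[[[0.063,-0.013,-0.011],[0.0,0.0,-0.0315],1],[[0.064,-0.007,-0.011],[0.0,0.0,-0.0315],1],[[0.065,0.0,-0.011],[0.0,0.0,-0.0315],1],[[0.064,0.006,-0.011],[0.0,0.0,-0.0315],1],[[0.064,0.013,-0.011],[0.0,0.0,-0.0315],1],[[0.062,0.019,-0.011],[0.0,0.0,-0.0315],1],[[0.06,0.025,-0.011],[0.0,0.0,-0.0315],1],[[0.057,0.031,-0.011],[0.0,0.0,-0.0315],1]]
[[[0.054,0.036,-0.011],[0.0,0.0,-0.0315],1],[[0.05,0.041,-0.011],[0.0,0.0,-0.0315],1],[[0.046,0.046,-0.011],[0.0,0.0,-0.0315],1],[[0.041,0.05,-0.011],[0.0,0.0,-0.0315],1],[[0.036,0.054,-0.011],[0.0,0.0,-0.0315],1],[[0.03,0.057,-0.011],[0.0,0.0,-0.0315],1],[[0.024,0.06,-0.011],[0.0,0.0,-0.0315],1],[[0.018,0.062,-0.011],[0.0,0.0,-0.0315],1]]
[[[0.012,0.064,-0.011],[0.0,0.0,-0.0315],1],[[0.006,0.065,-0.011],[0.0,0.0,-0.0315],1],[[-0.001,0.065,-0.011],[0.0,0.0,-0.0315],1],[[-0.007,0.064,-0.011],[0.0,0.0,-0.0315],1],[[-0.014,0.063,-0.011],[0.0,0.0,-0.0315],1],[[-0.02,0.062,-0.011],[0.0,0.0,-0.0315],1],[[-0.026,0.059,-0.011],[0.0,0.0,-0.0315],1],[[-0.032,0.057,-0.011],[0.0,0.0,-0.0315],1]]
```

apply_moves([
  [[0.063,-0.013,-0.011],[0,0,-0.0315],1],
  [[0.064,-0.007,-0.011],[0,0,-0.0315],1],
  [[0.065,0,-0.011],[0,0,-0.0315],1],
  [[0.064,0.006,-0.011],[0,0,-0.0315],1],
  [[0.064,0.013,-0.011],[0,0,-0.0315],1],
  [[0.062,0.019,-0.011],[0,0,-0.0315],1],
  [[0.06,0.025,-0.011],[0,0,-0.0315],1],
  [[0.057,0.031,-0.011],[0,0,-0.0315],1],
])

```text
clock: 0.77
eef_pos: [0.2931, -0.3922, 0.2655]
tool_rot: [0.817, 0.576, -0.0, -0.001]
ft_force: [0.3, 0.2, 0.7]
grip_width: 0.0857
grasp_force: 0.0
```

apply_moves([
  [[0.054,0.036,-0.011],[0,0,-0.0315],1],
  [[0.05,0.041,-0.011],[0,0,-0.0315],1],
  [[0.046,0.046,-0.011],[0,0,-0.0315],1],
  [[0.041,0.05,-0.011],[0,0,-0.0315],1],
  [[0.036,0.054,-0.011],[0,0,-0.0315],1],
  [[0.03,0.057,-0.011],[0,0,-0.0315],1],
  [[0.024,0.06,-0.011],[0,0,-0.0315],1],
  [[0.018,0.062,-0.011],[0,0,-0.0315],1],
])

```text
clock: 1.43
eef_pos: [0.3766, -0.331, 0.2831]
tool_rot: [0.532, 0.847, 0.0, -0.001]
ft_force: [1.3, 0.1, -0.3]
grip_width: 0.0853
grasp_force: 0.0
```

apply_moves([
  [[0.012,0.064,-0.011],[0,0,-0.0315],1],
  [[0.006,0.065,-0.011],[0,0,-0.0315],1],
  [[-0.001,0.065,-0.011],[0,0,-0.0315],1],
  [[-0.007,0.064,-0.011],[0,0,-0.0315],1],
  [[-0.014,0.063,-0.011],[0,0,-0.0315],1],
  [[-0.02,0.062,-0.011],[0,0,-0.0315],1],
  [[-0.026,0.059,-0.011],[0,0,-0.0315],1],
  [[-0.032,0.057,-0.011],[0,0,-0.0315],1],
])

```text
clock: 2.1
eef_pos: [0.4606, -0.2701, 0.3006]
tool_rot: [0.164, 0.986, 0.0, -0.001]
ft_force: [-0.3, 0.4, -0.1]
grip_width: 0.0852
grasp_force: 0.0
```

```bash
cat >> h.py <<'E'
def snap(tag,n='wrist'):
    p,r=here(); c=get_calibration(n); im,d=camera(n)
    cv2.imwrite(f'pics/{tag}.png',im[:,:,::-1]); np.savez(f'{tag}.npz',p=im,d=d,rvec=c['rvec'],tvec=c['tvec'],K=[c['fov_y'],c['cx'],c['cy']]); return im,cloud(n,d,c)
E
python3 - <<'E'
from h import *
snap('roofw')
E
```

```text
t 2.10 p [ 0.4606 -0.2701  0.3006] f [-0.3  0.4 -0.1] w 0.0852
```

View pics/roofw.png

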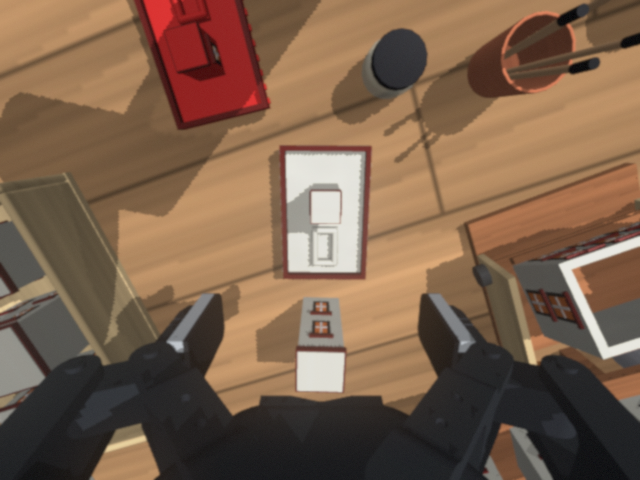

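```bash
cat >> h.py <<'E'
def rectify(tag,c,yaw,z,hx,hy,s=.25e-3,Rm=None):
    "orthoimage of plane through (c,z), axes by yaw; rows=+x down to -x.. index i-> x=-hx+i*s, j-> y=-hy+j*s"
    q=np.load(tag+'.npz');fov,cx,cy=q['K'];f=240/np.tan(np.radians(fov/2))
    xs=np.arange(-hx,hx,s);ys=np.arange(-hy,hy,s);X,Y=np.meshgrid(xs,ys,indexing='ij')
    if Rm is None: Rm=R.from_euler('z',yaw,degrees=True).as_matrix()
    P=np.array([c[0],c[1],z])+X[...,None]*Rm[:,0]+Y[...,None]*Rm[:,1]
    Q=P@cv2.Rodrigues(q['rvec'])[0].T+q['tvec']
    return cv2.remap(q['p'],(f*Q[...,0]/Q[...,2]+cx).astype(np.float32),(f*Q[...,1]/Q[...,2]+cy).astype(np.float32),cv2.INTER_LINEAR),xs,ys
def cross(prof,x,lo,hi,sgn):
    "steepest edge of sign sgn of prof within lo..hi, centroid of gradient"
    g=np.gradient(cv2.GaussianBlur(prof.reshape(-1,1).astype(np.float64),(1,9),0).ravel())*sgn
    m=(x>=lo)&(x<=hi);k=np.argmax(np.where(m,g,-1e9));sl=slice(max(k-6,0),k+7);w=np.clip(g[sl],0,None);return (x[sl]*w).sum()/w.sum()
E
python3 - <<'E'
from h import *
c=np.array([.484,-.275]);yaw=-19.3
for it in range(3):
    im,xs,ys=rectify('roofw',c,yaw,.032,.11,.08)
    G=im[...,1].astype(float)
    def ye(lo,hi,a,b,s): return cross(G[(xs>lo)&(xs<hi)].mean(0),ys,a,b,s)
    def xe(lo,hi,a,b,s): return cross(G[:,(ys>lo)&(ys<hi)].mean(1),xs,a,b,s)
    # outer edges: bright->dark entering
    L=[ye(-70,0,0,0,1)] if 0 else None
    yl=[ye(a,b,-.062,-.046,-1) for a,b in((-.07,-.01),(.01,.07))]
    yr=[ye(a,b,.046,.062,1) for a,b in((-.07,-.01),(.01,.07))]
    xl=[xe(a,b,-.092,-.076,-1) for a,b in((-.04,-.005),(.005,.04))]
    xr=[xe(a,b,.076,.092,1) for a,b in((-.04,-.005),(.005,.04))]
    print(np.round(np.array([yl,yr,xl,xr])*1e3,2))
    d=np.array([np.mean(xl+xr),np.mean(yl+yr)]); M=R.from_euler('z',yaw,degrees=True).as_matrix()[:2,:2]; c=c+M@d
    yaw+=np.degrees(((yl[1]-yl[0])+(yr[1]-yr[0]))/2/.08)
    print(c.round(4),round(yaw,2))
cv2.imwrite('pics/roofrect.png',cv2.resize(im,None,fx=.9,fy=.9)[...,::-1])
E
```

```text
[[-50.99 -50.97]
 [ 54.26  54.45]
 [-85.01 -85.  ]
 [ 81.07  81.08]]
[ 0.4827 -0.2728] -19.22
[[-52.69 -52.72]
 [ 52.7   52.7 ]
 [-83.03 -83.  ]
 [ 83.05  83.08]]
[ 0.4827 -0.2728] -19.23
[[-52.69 -52.71]
 [ 52.7   52.71]
 [-83.04 -83.01]
 [ 83.04  83.07]]
[ 0.4827 -0.2728] -19.24
```

View pics/roofrect.png

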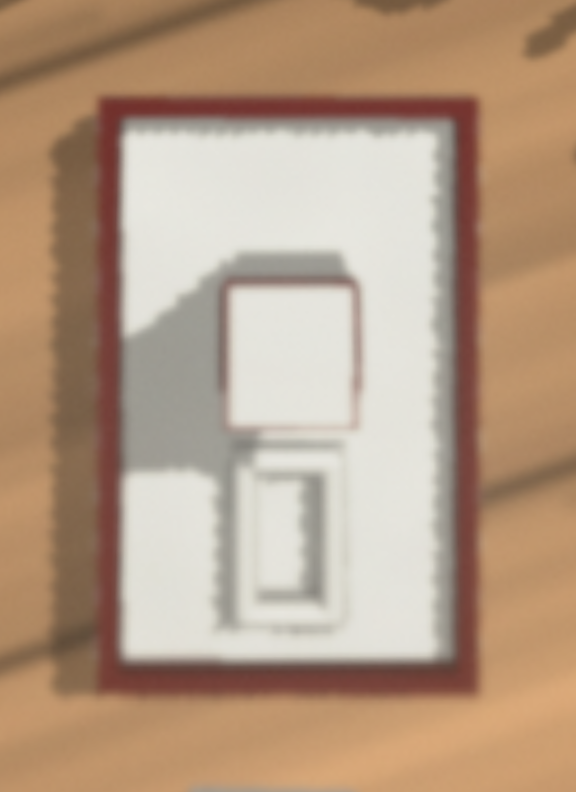

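```bash
python3 - <<'E'
from h import *
p,r=here(); plan(p,r,[.54,.0,.33],rot(78),16,1)
E
```

```text
t 2.15 p [ 0.4626 -0.2689  0.3009] f [1.1 0.2 1.3] w 0.0855
rows 16 mm/row 17.582948096749835 deg/row 0.41259956445058343
[[[0.004,0.087,-0.009],[0.0,0.0,-0.0023],1],[[0.003,0.087,-0.009],[0.0,0.0,-0.0023],1],[[0.003,0.087,-0.009],[0.0,0.0,-0.0023],1],[[0.002,0.087,-0.009],[0.0,0.0,-0.0023],1],[[0.001,0.087,-0.009],[0.0,0.0,-0.0023],1],[[0.001,0.087,-0.009],[0.0,0.0,-0.0023],1],[[0.0,0.087,-0.009],[0.0,0.0,-0.0023],1],[[-0.001,0.087,-0.009],[0.0,0.0,-0.0023],1]]
[[[-0.001,0.087,-0.009],[0.0,0.0,-0.0023],1],[[-0.002,0.087,-0.009],[0.0,0.0,-0.0023],1],[[-0.002,0.087,-0.009],[0.0,0.0,-0.0023],1],[[-0.003,0.087,-0.009],[0.0,0.0,-0.0023],1],[[-0.004,0.087,-0.009],[0.0,0.0,-0.0023],1],[[-0.004,0.087,-0.009],[0.0,0.0,-0.0023],1],[[-0.005,0.087,-0.009],[0.0,0.0,-0.0023],1],[[-0.006,0.087,-0.009],[0.0,0.0,-0.0023],1]]
```

apply_moves([
  [[0.004,0.087,-0.009],[0,0,-0.0023],1],
  [[0.003,0.087,-0.009],[0,0,-0.0023],1],
  [[0.003,0.087,-0.009],[0,0,-0.0023],1],
  [[0.002,0.087,-0.009],[0,0,-0.0023],1],
  [[0.001,0.087,-0.009],[0,0,-0.0023],1],
  [[0.001,0.087,-0.009],[0,0,-0.0023],1],
  [[0,0.087,-0.009],[0,0,-0.0023],1],
  [[-0.001,0.087,-0.009],[0,0,-0.0023],1],
])

```text
clock: 2.82
eef_pos: [0.5, -0.1366, 0.3151]
tool_rot: [0.139, 0.99, -0.0, -0.001]
ft_force: [0.1, 0.5, 0.3]
grip_width: 0.0855
grasp_force: 0.0
```

apply_moves([
  [[-0.001,0.1,-0.01],[0,0,-0.0026],1],
  [[-0.002,0.1,-0.01],[0,0,-0.0026],1],
  [[-0.002,0.1,-0.01],[0,0,-0.0026],1],
  [[-0.003,0.1,-0.01],[0,0,-0.0026],1],
  [[-0.004,0.1,-0.01],[0,0,-0.0026],1],
  [[-0.005,0.1,-0.01],[0,0,-0.0026],1],
  [[-0.006,0.096,-0.01],[0,0,-0.0026],1],
  [[0,0,0],[0,0,0],1],
])

```text
clock: 3.48
eef_pos: [0.5401, -0.001, 0.3291]
tool_rot: [0.109, 0.994, 0.001, -0.0]
ft_force: [0.5, 0.1, -0.0]
grip_width: 0.0853
grasp_force: 0.0
```

```bash
python3 - <<'E'
from h import *
snap('housew')
E
```

```text
t 3.48 p [ 0.5401 -0.001   0.3291] f [ 0.5  0.1 -0. ] w 0.0853
```

View pics/housew.png

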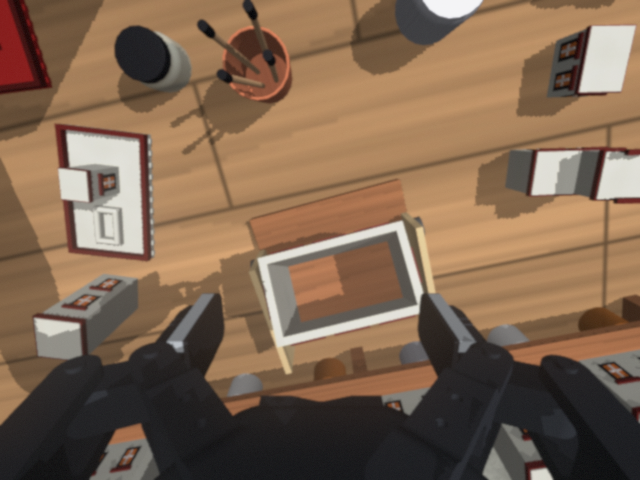

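```bash
cat > fit.py <<'E'
from h import *
from scipy.optimize import least_squares
def linequad(cnt,off):
    q=cv2.approxPolyDP(cv2.convexHull(cnt),12,True)[:,0].astype(float)
    assert len(q)==4,q
    c=cnt[:,0].astype(float); L=[]
    for i in range(4):
        a,b=q[i],q[(i+1)%4]; t=(b-a)/np.linalg.norm(b-a); n=np.array([-t[1],t[0]])
        s=(c-a)@t; m=(abs((c-a)@n)<4)&(s>8)&(s<np.linalg.norm(b-a)-8)
        v=cv2.fitLine(c[m].astype(np.float32),cv2.DIST_HUBER,0,.01,.01).ravel(); n=np.array([-v[1],v[0]])
        if n@(q.mean(0)-v[2:])>0:n=-n
        L.append((n,n@v[2:]+off))
    return np.array([np.linalg.solve([L[i-1][0],L[i][0]],[L[i-1][1],L[i][1]]) for i in range(4)])
def house(tag,roi,th=185):
    z=np.load(tag+'.npz');p=z['p'];fov,cx,cy=z['K'];f=240/np.tan(np.radians(fov/2))
    m=(p.min(2)>th).astype(np.uint8);k=np.zeros_like(m);k[roi[1]:roi[3],roi[0]:roi[2]]=1;m*=k
    cs,h=cv2.findContours(m,cv2.RETR_CCOMP,cv2.CHAIN_APPROX_NONE)
    o=max(range(len(cs)),key=lambda i:cv2.contourArea(cs[i]) if h[0][i][3]<0 else -1)
    i=max((i for i in range(len(cs)) if h[0][i][3]==o),key=lambda i:cv2.contourArea(cs[i]))
    O=linequad(cs[o],.5);I=linequad(cs[i],-.5) # hole contour lies on white pixels
    Rc=cv2.Rodrigues(z['rvec'])[0]
    def pose(x): return R.from_euler('zy',[x[3],-x[4]])  # yaw then tilt to -x
    def proj(x,hx,hy):
        Q=(x[:3]+pose(x).apply([[s*hx,t*hy,0] for s,t in((1,1),(1,-1),(-1,-1),(-1,1))]))@Rc.T+z['tvec']
        return np.c_[f*Q[:,0]/Q[:,2]+cx,f*Q[:,1]/Q[:,2]+cy]
    def near(P,Q): return np.array([P[np.argmin(((P-q)**2).sum(1))]-q for q in Q])
    def res(x): return np.r_[near(O,proj(x,.045,.075)),near(I,proj(x,.037,.067))].ravel()
    s=least_squares(res,[.62,0,.14,0,.5],x_scale=.01)
    print(tag,'pos',s.x[:3].round(4),'yaw,tilt',np.degrees(s.x[3:]).round(2),'rms px',np.sqrt((s.fun**2).mean()).round(2))
    # depth plane
    W=cloud('w',z['d'],dict(fov_y=fov,cx=cx,cy=cy,rvec=z['rvec'],tvec=z['tvec']));mm=np.zeros_like(m);cv2.drawContours(mm,cs,o,1,-1);cv2.drawContours(mm,cs,i,0,-1)
    mm=cv2.erode(mm,np.ones((3,3),np.uint8))*m
    w=W[mm>0];w=w[~np.isnan(w[:,0])];c=w.mean(0)
    for _ in range(3):
        n=np.linalg.svd(w-c)[2][2];n*=np.sign(n[2]);e=(w-c)@n;w=w[abs(e)<2.5*e.std()+1e-4];c=w.mean(0)
    print('depth plane n',n.round(3),'tilt',np.degrees(np.arctan2(-n[0],n[2])).round(2),'std',e.std().round(4),'fit centre off plane mm',((s.x[:3]-c)@n*1e3).round(2)); return s.x
if __name__=='__main__':
    house('housew',(240,200,440,360))
E
python3 fit.py; python3 - <<'E'
from h import *
p,r=here(); plan(p,r,[.457,.325,.30],rot(78),15,1)
E
```

```text
t 3.53 p [ 0.5396 -0.0024  0.329 ] f [ 0.2 -0.1 -0.5] w 0.0849
rows 15 mm/row 22.59681909230511 deg/row 0.03464183774938548
[[[0.051,0.101,0.01],[0.0,0.0,-0.0002],1],[[0.05,0.101,0.01],[0.0,0.0,-0.0002],1],[[0.05,0.101,0.01],[0.0,0.0,-0.0002],1],[[0.05,0.101,0.01],[0.0,0.0,-0.0002],1],[[0.05,0.101,0.01],[0.0,0.0,-0.0002],1],[[0.05,0.101,0.01],[0.0,0.0,-0.0002],1],[[0.05,0.101,0.01],[0.0,0.0,-0.0002],1],[[0.05,0.101,0.01],[0.0,0.0,-0.0002],1]]
[[[0.05,0.101,0.01],[0.0,0.0,-0.0002],1],[[0.05,0.101,0.01],[0.0,0.0,-0.0002],1],[[0.05,0.101,0.01],[0.0,0.0,-0.0002],1],[[0.05,0.101,0.01],[0.0,0.0,-0.0002],1],[[0.05,0.101,0.01],[0.0,0.0,-0.0002],1],[[0.05,0.101,0.01],[0.0,0.0,-0.0002],1],[[0.05,0.101,0.01],[0.0,0.0,-0.0002],1]]Traceback (most recent call last):
  File "fit.py", line 38, in <module>
    house('housew',(240,200,440,360))
    ~~~~~^^^^^^^^^^^^^^^^^^^^^^^^^^^^
  File "fit.py", line 19, in house
    i=max((i for i in range(len(cs)) if h[0][i][3]==o),key=lambda i:cv2.contourArea(cs[i]))
ValueError: max() iterable argument is empty
```

apply_moves([
  [[0.05,0.101,0.01],[0,0,0],1],
  [[0.05,0.101,0.01],[0,0,0],1],
  [[0.05,0.101,0.01],[0,0,0],1],
  [[0.05,0.101,0.01],[0,0,0],1],
  [[0.05,0.101,0.01],[0,0,0],1],
  [[0.05,0.101,0.01],[0,0,0],1],
  [[0.05,0.101,0.01],[0,0,0],1],
  [[0.05,0.101,0.01],[0,0,0],1],
])

```text
clock: 4.2
eef_pos: [0.4962, 0.1712, 0.3131]
tool_rot: [0.111, 0.994, -0.0, -0.0]
ft_force: [0.6, 0.2, 0.0]
grip_width: 0.0855
grasp_force: 0.0
```

apply_moves([
  [[0.05,0.101,0.01],[0,0,0],1],
  [[0.05,0.101,0.01],[0,0,0],1],
  [[0.05,0.101,0.01],[0,0,0],1],
  [[0.05,0.101,0.01],[0,0,0],1],
  [[0.05,0.101,0.01],[0,0,0],1],
  [[0.05,0.101,0.01],[0,0,0],1],
  [[0.05,0.101,0.01],[0,0,0],1],
  [[0,0,0],[0,0,0],1],
])

```text
clock: 4.87
eef_pos: [0.4583, 0.3268, 0.2982]
tool_rot: [0.109, 0.994, -0.0, -0.001]
ft_force: [-0.6, 0.2, -0.1]
grip_width: 0.0855
grasp_force: 0.0
```

```bash
python3 - <<'E'
from h import *
snap('roomw')
from fit import house
q=np.load('housew.npz')['p']; print(q[240,330:345:7],q[318:330:3,360].min(1),q[285:310,265:275:5].min(2).ravel()[:12])
for th in (150,160,170):
    try: house('housew',(240,200,440,360),th)
    except Exception as e: print(th,repr(e)[:100])
for n,f in(('roomw',None),):
    c=np.array([.457,.329]);yaw=-12.
    for it in range(3):
        im,xs,ys=rectify(n,c,yaw,.056,.055,.045); mn=im.min(2).astype(float)
        ye=lambda lo,hi,a,b,s: cross(mn[(xs>lo)&(xs<hi)].mean(0),ys,a,b,s)
        xe=lambda lo,hi,a,b,s: cross(mn[:,(ys>lo)&(ys<hi)].mean(1),xs,a,b,s)
        h=((-.026,-.003),(.003,.026)); k=((-.018,-.002),(.002,.018))
        yl=[ye(*a,-.028,-.017,1) for a in h];yr=[ye(*a,.017,.028,-1) for a in h]
        xl=[xe(*a,-.037,-.026,1) for a in k];xr=[xe(*a,.026,.037,-1) for a in k]
        print(np.round(np.array([yl,yr,xl,xr])*1e3,2))
        c=c+R.from_euler('z',yaw,degrees=True).as_matrix()[:2,:2]@[np.mean(xl+xr),np.mean(yl+yr)]
        yaw+=np.degrees(((yl[1]-yl[0])+(yr[1]-yr[0]))/2/.029); print(c.round(4),round(yaw,2))
w=np.load('roomw.npz')['p'][:,:,::-1]; cv2.imwrite('pics/room2.png',np.hstack([cv2.resize(im[...,::-1],(245,300)),cv2.resize(w,(400,300))]))
E
```

```text
t 4.87 p [0.4583 0.3268 0.2982] f [-0.6  0.2 -0.1] w 0.0855
[[219 213 203]
 [229 227 220]
 [229 227 219]] [153 219 219 162] [208 208 199 212 188 215 172 217 154 218 140 219]
housew pos [0.611  0.0022 0.1534] yaw,tilt [ 2.11 20.29] rms px 1.44
depth plane n [-0.413 -0.021  0.911] tilt 24.39 std 0.0007 fit centre off plane mm -2.82
housew pos [0.6109 0.0023 0.1537] yaw,tilt [ 2.13 20.45] rms px 1.34
depth plane n [-0.413 -0.02   0.911] tilt 24.39 std 0.0007 fit centre off plane mm -2.48
housew pos [0.6108 0.0023 0.1538] yaw,tilt [ 2.14 20.8 ] rms px 1.28
depth plane n [-0.413 -0.021  0.911] tilt 24.4 std 0.0007 fit centre off plane mm -2.33
[[-19.44 -19.2 ]
 [ 27.13  27.28]
 [-30.41 -30.81]
 [ 34.02  33.52]]
[0.4594 0.3325] -11.63
[[-23.23 -23.21]
 [ 23.22  23.27]
 [-32.2  -32.3 ]
 [ 32.27  32.01]]
[0.4593 0.3325] -11.56
[[-23.23 -23.22]
 [ 23.22  23.25]
 [-32.18 -32.27]
 [ 32.45  32.04]]
[0.4593 0.3326] -11.53
```

View pics/room2.png

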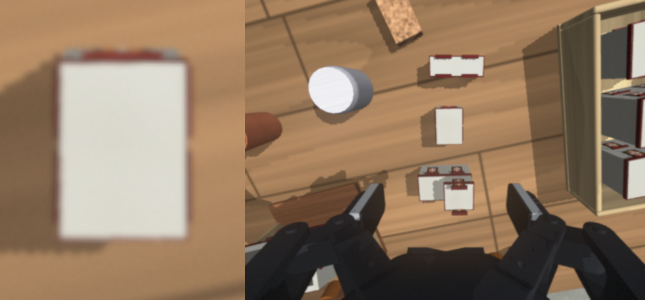

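```bash
cat > plane.py <<'E'
from h import *
def fit(tag='housew',c=np.array([.611,.002,.154]),n=np.array([-.413,-.0,.911]),yaw=2.,tilt=24.4,its=5,dz=True):
    q=np.load(tag+'.npz');K=q['K'];W=cloud('w',q['d'],dict(fov_y=K[0],cx=K[1],cy=K[2],rvec=q['rvec'],tvec=q['tvec']))
    for it in range(its):
        M=R.from_euler('zy',[yaw,-tilt],degrees=True).as_matrix()
        # depth points on rim
        L=(W-c)@M; ax,ay=abs(L[...,0]),abs(L[...,1])
        m=(ax<.0435)&(ay<.0735)&((ax>.0385)|(ay>.0685))&(abs(L[...,2])<.008)&(q['p'].min(2)>150)
        l=L[m]; A=np.c_[l[:,0],l[:,1],np.ones(len(l))]; k=np.linalg.lstsq(A,l[:,2],rcond=None)[0]
        tilt-=-np.degrees(np.arctan(k[0]))*1.; c=c+M[:,2]*k[2]
        im,xs,ys=rectify(tag,c[:2],0,c[2],.06,.09,Rm=M); g=im.min(2).astype(float)
        ye=lambda lo,hi,a,b,s: cross(g[(xs>lo)&(xs<hi)].mean(0),ys,a,b,s)
        xe=lambda lo,hi,a,b,s: cross(g[:,(ys>lo)&(ys<hi)].mean(1),xs,a,b,s)
        H=((-.032,-.004),(.004,.032));K2=((-.06,-.01),(.01,.06))
        E=dict(yo_=[ye(*a,-.08,-.0715,1) for a in H],yi_=[ye(*a,-.071,-.062,-1) for a in H],yi=[ye(*a,.062,.071,1) for a in H],yo=[ye(*a,.0715,.08,-1) for a in H],
               xo_=[xe(*a,-.05,-.0415,1) for a in K2],xi_=[xe(*a,-.041,-.032,-1) for a in K2],xi=[xe(*a,.032,.041,1) for a in K2],xo=[xe(*a,.0415,.05,-1) for a in K2])
        E={a:np.array(b)*1e3 for a,b in E.items()}
        dx=np.mean([E[a].mean() for a in('xo_','xi_','xi','xo')]);dy=np.mean([E[a].mean() for a in('yo_','yi_','yi','yo')])
        dyaw=np.mean([-(E[a][1]-E[a][0])/70 for a in('xo_','xi_','xi','xo')])
        c=c+M@[dx/1e3,dy/1e3,0]; yaw+=np.degrees(dyaw)
    print({a:b.round(2).tolist() for a,b in E.items()}); print('slopes',k.round(4),len(l),'resid',(l[:,2]-A@k).std().round(4))
    print('c',c.round(4),'yaw',round(yaw,2),'tilt',round(tilt,2)); return c,yaw,tilt,im
if __name__=='__main__':
    im=fit()[3]; cv2.imwrite('pics/hrect.png',im[...,::-1])
E
python3 plane.py; python3 - <<'E'
from h import *
p,r=here();print(r.as_matrix()[:,1]); plan(p,r,[.4593,.3326,.10],rot(78.5),8,1); plan([.4593,.3326,.1],rot(78.5),[.4593,.3326,.034],rot(78.5),5,1)
q=np.load('roomw.npz');W=cloud('w',q['d'],dict(fov_y=q['K'][0],cx=q['K'][1],cy=q['K'][2],rvec=q['rvec'],tvec=q['tvec']))
L=(W-[.4593,.3326,0])@R.from_euler('z',-11.5,degrees=True).as_matrix();m=(abs(L[...,0])<.028)&(abs(L[...,1])<.019);print('room top z',np.median(L[m][:,2]),L[m][:,2].std())
E
```

```text
{'yo_': [-74.95, -75.01], 'yi_': [-66.93, -66.78], 'yi': [66.53, 66.56], 'yo': [75.26, 75.22], 'xo_': [-45.22, -45.28], 'xi_': [-36.7, -36.77], 'xi': [36.74, 36.8], 'xo': [45.13, 45.25]}
slopes [-0.      0.0204  0.    ] 2271 resid 0.0007
c [0.6094 0.0028 0.1557] yaw 2.52 tilt 24.43
t 4.92 p [0.4587 0.3252 0.2985] f [-0.3 -0.4 -0.1] w 0.0853
[ 0.21697744  0.97617523 -0.00164871]
rows 8 mm/row 24.828241632991894 deg/row 0.12968713328103176
[[[0.001,0.005,0.124],[-0.0001,0.0,-0.0007],1],[[0.001,0.005,0.124],[-0.0001,0.0,-0.0007],1],[[0.001,0.005,0.124],[-0.0001,0.0,-0.0007],1],[[0.001,0.005,0.124],[-0.0001,0.0,-0.0007],1],[[0.001,0.005,0.124],[-0.0001,0.0,-0.0007],1],[[0.001,0.005,0.124],[-0.0001,0.0,-0.0007],1],[[0.001,0.005,0.124],[-0.0001,0.0,-0.0007],1],[[0.001,0.005,0.124],[-0.0001,0.0,-0.0007],1]]
rows 5 mm/row 13.2 deg/row 0.0
[[[0.0,0.0,0.066],[0.0,0.0,0.0],1],[[0.0,0.0,0.066],[0.0,0.0,0.0],1],[[0.0,0.0,0.066],[0.0,0.0,0.0],1],[[0.0,0.0,0.066],[0.0,0.0,0.0],1],[[0.0,0.0,0.066],[0.0,0.0,0.0],1]]
room top z 0.3695283251199502 0.09397589701104374
```

apply_moves([
  [[0.001,0.005,0.124],[0,0,-0.0007],1],
  [[0.001,0.005,0.124],[0,0,-0.0007],1],
  [[0.001,0.005,0.124],[0,0,-0.0007],1],
  [[0.001,0.005,0.124],[0,0,-0.0007],1],
  [[0.001,0.005,0.124],[0,0,-0.0007],1],
  [[0.001,0.005,0.124],[0,0,-0.0007],1],
  [[0.001,0.005,0.124],[0,0,-0.0007],1],
  [[0,0,0],[0,0,0],1],
])

```text
clock: 5.58
eef_pos: [0.4568, 0.3281, 0.1207]
tool_rot: [0.103, 0.995, -0.004, -0.004]
ft_force: [-1.1, -0.4, -0.8]
grip_width: 0.086
grasp_force: 0.0
```

```bash
python3 - <<'E'
from h import *
def pl(tag,sel,zr):
    q=np.load(tag+'.npz');W=cloud('w',q['d'],dict(fov_y=q['K'][0],cx=q['K'][1],cy=q['K'][2],rvec=q['rvec'],tvec=q['tvec']))
    w=W[sel].reshape(-1,3) if sel else W.reshape(-1,3); w=w[(w[:,2]>zr[0])&(w[:,2]<zr[1])]
    A=np.c_[w[:,:2]-w[:,:2].mean(0),np.ones(len(w))]
    for _ in range(3):
        k=np.linalg.lstsq(A,w[:,2],rcond=None)[0];e=w[:,2]-A@k;g=abs(e)<2.5*e.std();A,w=A[g],w[g]
    print(tag,'slope',k[:2].round(4),'z',k[2].round(4),'std',e.std().round(4),'at',w.mean(0).round(3),len(w))
for t in('roofw','housew','roomw'): pl(t,None,(-.015,.012))
pl('roofw',np.s_[150:280,285:367],(.026,.04)) ; pl('roofw',np.s_[188:224,310:342],(.07,.1))
pl('roomw',np.s_[165:240,300:380],(.045,.07))
z=np.load('top0.npz');W=cloud('top',z['d']);w=W[240:420,200:540].reshape(-1,3);w=w[abs(w[:,2])<.012];A=np.c_[w[:,:2]-w[:,:2].mean(0),np.ones(len(w))];print('top',np.linalg.lstsq(A,w[:,2],rcond=None)[0])
p,r=here();print(r.as_matrix()[:,1]); plan(p,r,[.4593,.3326,.034],rot(78.5),7,1)
E
```

```text
roofw slope [ 0.0011 -0.0001] z 0.0003 std 0.0008 at [ 0.439 -0.282  0.   ] 142346
housew slope [ 0.0012 -0.0001] z 0.0003 std 0.0008 at [ 0.526 -0.002  0.   ] 151830
roomw slope [ 0.0012 -0.0001] z 0.0003 std 0.0008 at [0.455 0.271 0.   ] 159903
roofw slope [-0.0008 -0.0025] z 0.0326 std 0.0014 at [ 0.517 -0.277  0.033] 1751
roofw slope [0.0005 0.0032] z 0.0841 std 0.0008 at [ 0.461 -0.266  0.084] 1031
roomw slope [ 0.0003 -0.0005] z 0.0563 std 0.0008 at [0.458 0.333 0.056] 2454
top [-0.00121592 -0.00037146 -0.00034717]
t 5.58 p [0.4568 0.3281 0.1207] f [-1.1 -0.4 -0.8] w 0.086
[ 0.20538185  0.97864795 -0.00815381]
rows 7 mm/row 12.407169516011026 deg/row 0.09954645600451932
[[[-0.001,0.004,0.062],[-0.0004,-0.0003,-0.0003],1],[[-0.001,0.004,0.062],[-0.0004,-0.0003,-0.0003],1],[[-0.001,0.004,0.062],[-0.0004,-0.0003,-0.0003],1],[[-0.001,0.004,0.062],[-0.0004,-0.0003,-0.0003],1],[[-0.001,0.004,0.062],[-0.0004,-0.0003,-0.0003],1],[[-0.001,0.004,0.062],[-0.0004,-0.0003,-0.0003],1],[[-0.001,0.004,0.062],[-0.0004,-0.0003,-0.0003],1]]
```

apply_moves([
  [[-0.001,0.004,0.062],[-0.0004,-0.0003,-0.0003],1],
  [[-0.001,0.004,0.062],[-0.0004,-0.0003,-0.0003],1],
  [[-0.001,0.004,0.062],[-0.0004,-0.0003,-0.0003],1],
  [[-0.001,0.004,0.062],[-0.0004,-0.0003,-0.0003],1],
  [[-0.001,0.004,0.062],[-0.0004,-0.0003,-0.0003],1],
  [[-0.001,0.004,0.062],[-0.0004,-0.0003,-0.0003],1],
  [[-0.001,0.004,0.062],[-0.0004,-0.0003,-0.0003],1],
  [[0,0,0],[0,0,0],1],
])

```text
clock: 6.25
eef_pos: [0.4618, 0.3357, 0.0382]
tool_rot: [0.1, 0.995, 0.003, 0.003]
ft_force: [0.7, 0.2, -0.3]
grip_width: 0.0855
grasp_force: 0.0
```

```bash
python3 - <<'E'
from h import *
p,r=here();print(r.as_matrix()[:,1:]); plan(p,r,[.4593,.3326,.034],rot(78.5),2,1)
E
```

```text
t 6.25 p [0.4618 0.3357 0.0382] f [ 0.7  0.2 -0.3] w 0.0855
[[ 0.19828802  0.00606825]
 [ 0.98012393  0.00513979]
 [ 0.00624109 -0.99996838]]
rows 2 mm/row 2.8926729999864618 deg/row 0.22992391077147636
[[[0.005,-0.009,0.01],[0.001,0.0008,0.0002],1],[[0.005,-0.009,0.01],[0.001,0.0008,0.0002],1]]
```

apply_moves([
  [[0,0,0],[0,0,0],1],
  [[0,0,0],[0,0,0],1],
  [[0,0,0],[0,0,0],1],
  [[0,0,0],[0,0,0],1],
  [[0,0,0],[0,0,0],1],
  [[0,0,0],[0,0,0],1],
  [[0,0,0],[0,0,0],1],
  [[0,0,0],[0,0,0],1],
])

```text
clock: 6.92
eef_pos: [0.4621, 0.3375, 0.0392]
tool_rot: [0.099, 0.995, 0.004, 0.004]
ft_force: [-0.4, 0.2, 0.2]
grip_width: 0.0853
grasp_force: 0.0
```

```bash
cat >> h.py <<'E'
def track(p,r,rows):
    for s,w,g in rows: p=p+r.apply(np.array(s)*.2); r=r*R.from_rotvec(np.array(w)*np.pi)
    return p,r
E
python3 - <<'E'
from h import *
p,r=here();print(r.as_matrix()[:,1:]); plan(p,r,[.4593,.3326,.034],rot(78.5),2,1)
E
```

```text
t 6.92 p [0.4621 0.3375 0.0392] f [-0.4  0.2  0.2] w 0.0853
[[ 0.19634123  0.00830419]
 [ 0.98049591  0.00733798]
 [ 0.00882586 -0.9999386 ]]
rows 2 mm/row 3.846172636384993 deg/row 0.3292828974675993
[[[0.005,-0.013,0.013],[0.0014,0.0011,0.0005],1],[[0.005,-0.013,0.013],[0.0014,0.0011,0.0005],1]]
```

apply_moves([
  [[0.005,-0.013,0.013],[0.0014,0.0011,0.0005],1],
  [[0.005,-0.013,0.013],[0.0014,0.0011,0.0005],1],
  [[0,0,0],[0,0,0],1],
  [[0,0,0],[0,0,0],1],
  [[0,0,0],[0,0,0],1],
  [[0,0,0],[0,0,0],0],
  [[0,0,0],[0,0,0],0],
  [[0,0,0],[0,0,0],0],
])

```text
clock: 7.58
eef_pos: [0.4593, 0.3328, 0.034]
tool_rot: [0.1, 0.995, 0.0, -0.0]
ft_force: [-0.0, -0.5, 1.1]
grip_width: 0.0518
grasp_force: 0.0
```

apply_moves([
  [[0,0,0],[0,0,0],0],
  [[0,0,0],[0,0,0],0],
  [[0,0,0],[0,0,0],0],
  [[0,0,0],[0,0,0],0],
  [[0,0,0],[0,0,0],0],
  [[0,0,0],[0,0,0],0],
  [[0,0,0],[0,0,0],0],
  [[0,0,0],[0,0,0],0],
])

```text
clock: 8.25
eef_pos: [0.4594, 0.333, 0.0342]
tool_rot: [0.1, 0.995, 0.0, 0.0]
ft_force: [0.5, 0.9, 2.9]
grip_width: 0.0455
grasp_force: 61.5
```

```bash
python3 - <<'E'
from h import *
p,r=here();print(r.as_matrix()[:,1:]); plan(p,r,[p[0],p[1],.25],rot(78.5),7,0)
E
```

```text
t 8.25 p [0.4594 0.333  0.0342] f [0.5 0.9 2.9] w 0.0455
[[ 1.99542802e-01  2.56013452e-04]
 [ 9.79888968e-01  4.88127529e-04]
 [ 5.29396503e-04 -9.99999848e-01]]
rows 7 mm/row 30.835636102032364 deg/row 0.004742293729539474
[[[0.0,0.0,-0.154],[0.0,0.0,0.0],0],[[0.0,0.0,-0.154],[0.0,0.0,0.0],0],[[0.0,0.0,-0.154],[0.0,0.0,0.0],0],[[0.0,0.0,-0.154],[0.0,0.0,0.0],0],[[0.0,0.0,-0.154],[0.0,0.0,0.0],0],[[0.0,0.0,-0.154],[0.0,0.0,0.0],0],[[0.0,0.0,-0.154],[0.0,0.0,0.0],0]]
```

apply_moves([
  [[0,0,-0.154],[0,0,0],0],
  [[0,0,-0.154],[0,0,0],0],
  [[0,0,-0.154],[0,0,0],0],
  [[0,0,-0.154],[0,0,0],0],
  [[0,0,-0.154],[0,0,0],0],
  [[0,0,-0.154],[0,0,0],0],
  [[0,0,-0.154],[0,0,0],0],
  [[0,0,0],[0,0,0],0],
])

```text
clock: 8.92
eef_pos: [0.4614, 0.3342, 0.256]
tool_rot: [0.1, 0.995, 0.003, 0.004]
ft_force: [0.4, 1.3, 0.3]
grip_width: 0.0452
grasp_force: 61.7
```

```bash
python3 - <<'E'
from h import *
p,r=track(np.array([.4594,.333,.0342]),rot(78.5),[[[0,0,-.154],[0,0,0],0]]*7)
here();print(p); plan(p,r,[.5205,-.286,.20],rot(70.76),23,0)
E
```

```text
t 8.92 p [0.4614 0.3342 0.256 ] f [0.4 1.3 0.3] w 0.0452
[0.4594 0.333  0.2498]
rows 23 mm/row 27.130373815427596 deg/row 0.3365217391304348
[[[-0.04,-0.129,0.011],[0.0,0.0,0.0019],0],[[-0.041,-0.129,0.011],[0.0,0.0,0.0019],0],[[-0.041,-0.129,0.011],[0.0,0.0,0.0019],0],[[-0.042,-0.128,0.011],[0.0,0.0,0.0019],0],[[-0.043,-0.128,0.011],[0.0,0.0,0.0019],0],[[-0.044,-0.128,0.011],[0.0,0.0,0.0019],0],[[-0.044,-0.128,0.011],[0.0,0.0,0.0019],0],[[-0.045,-0.127,0.011],[0.0,0.0,0.0019],0]]
[[[-0.046,-0.127,0.011],[0.0,0.0,0.0019],0],[[-0.047,-0.127,0.011],[0.0,0.0,0.0019],0],[[-0.047,-0.127,0.011],[0.0,0.0,0.0019],0],[[-0.048,-0.126,0.011],[0.0,0.0,0.0019],0],[[-0.049,-0.126,0.011],[0.0,0.0,0.0019],0],[[-0.05,-0.126,0.011],[0.0,0.0,0.0019],0],[[-0.05,-0.126,0.011],[0.0,0.0,0.0019],0],[[-0.051,-0.125,0.011],[0.0,0.0,0.0019],0]]
[[[-0.052,-0.125,0.011],[0.0,0.0,0.0019],0],[[-0.053,-0.125,0.011],[0.0,0.0,0.0019],0],[[-0.053,-0.124,0.011],[0.0,0.0,0.0019],0],[[-0.054,-0.124,0.011],[0.0,0.0,0.0019],0],[[-0.055,-0.124,0.011],[0.0,0.0,0.0019],0],[[-0.055,-0.123,0.011],[0.0,0.0,0.0019],0],[[-0.056,-0.123,0.011],[0.0,0.0,0.0019],0]]
```

apply_moves([
  [[-0.04,-0.129,0.005],[0,0,0.0019],0],
  [[-0.041,-0.129,0.005],[0,0,0.0019],0],
  [[-0.041,-0.129,0.005],[0,0,0.0019],0],
  [[-0.042,-0.128,0.005],[0,0,0.0019],0],
  [[-0.043,-0.128,0.005],[0,0,0.0019],0],
  [[-0.044,-0.128,0.005],[0,0,0.0019],0],
  [[-0.044,-0.128,0.005],[0,0,0.0019],0],
  [[-0.045,-0.127,0.005],[0,0,0.0019],0],
])

```text
clock: 9.58
eef_pos: [0.4796, 0.1161, 0.2402]
tool_rot: [0.124, 0.992, -0.0, -0.001]
ft_force: [0.1, 0.0, -1.3]
grip_width: 0.0452
grasp_force: 61.9
```

apply_moves([
  [[-0.046,-0.127,0.011],[0,0,0.0019],0],
  [[-0.047,-0.127,0.011],[0,0,0.0019],0],
  [[-0.047,-0.127,0.011],[0,0,0.0019],0],
  [[-0.048,-0.126,0.011],[0,0,0.0019],0],
  [[-0.049,-0.126,0.011],[0,0,0.0019],0],
  [[-0.05,-0.126,0.011],[0,0,0.0019],0],
  [[-0.05,-0.126,0.011],[0,0,0.0019],0],
  [[-0.051,-0.125,0.011],[0,0,0.0019],0],
])

```text
clock: 10.25
eef_pos: [0.5005, -0.099, 0.2225]
tool_rot: [0.148, 0.989, 0.0, -0.001]
ft_force: [-0.4, 0.1, -0.8]
grip_width: 0.0454
grasp_force: 61.9
```

apply_moves([
  [[-0.052,-0.125,0.02],[0,0,0.0019],0],
  [[-0.053,-0.125,0.02],[0,0,0.0019],0],
  [[-0.053,-0.124,0.02],[0,0,0.0019],0],
  [[-0.054,-0.124,0.02],[0,0,0.0019],0],
  [[-0.055,-0.124,0.02],[0,0,0.0019],0],
  [[-0.055,-0.123,0.02],[0,0,0.0019],0],
  [[-0.056,-0.123,0.02],[0,0,0.0019],0],
  [[0,0,0],[0,0,0],0],
])

```text
clock: 10.92
eef_pos: [0.5186, -0.2905, 0.1931]
tool_rot: [0.171, 0.985, -0.001, -0.002]
ft_force: [1.3, 0.9, -1.9]
grip_width: 0.0454
grasp_force: 62.1
```

apply_moves([
  [[0,0,0.05],[0,0,0],0],
  [[0,0,0.05],[0,0,0],0],
  [[0,0,0.05],[0,0,0],0],
  [[0,0,0],[0,0,0],0],
  [[0,0,0],[0,0,0],0],
  [[0,0,0],[0,0,0],0],
  [[0,0,0],[0,0,0],0],
  [[0,0,0],[0,0,0],0],
])

```text
clock: 11.58
eef_pos: [0.5201, -0.2861, 0.1666]
tool_rot: [0.168, 0.986, -0.0, 0.001]
ft_force: [0.7, -0.2, -1.3]
grip_width: 0.0455
grasp_force: 62.0
```

```bash
python3 - <<'E'
from h import *
p,r=here(); print(r.as_matrix()[:,1:])
p2=[.5205,-.286,.085]; plan(p,r,p2,rot(70.76),6,0)
snap('overcurb')
E
```

```text
t 11.58 p [ 0.5201 -0.2861  0.1666] f [ 0.7 -0.2 -1.3] w 0.0455
[[ 3.31238942e-01  9.89978861e-04]
 [ 9.43546866e-01 -6.37757156e-04]
 [-2.73834405e-04 -9.99999307e-01]]
rows 6 mm/row 13.60476464250485 deg/row 0.020659331744901064
[[[0.0,0.0,0.068],[0.0,0.0001,-0.0001],0],[[0.0,0.0,0.068],[0.0,0.0001,-0.0001],0],[[0.0,0.0,0.068],[0.0,0.0001,-0.0001],0],[[0.0,0.0,0.068],[0.0,0.0001,-0.0001],0],[[0.0,0.0,0.068],[0.0,0.0001,-0.0001],0],[[0.0,0.0,0.068],[0.0,0.0001,-0.0001],0]]
t 11.58 p [ 0.5201 -0.2861  0.1666] f [ 0.7 -0.2 -1.3] w 0.0455
```

View pics/overcurb.png

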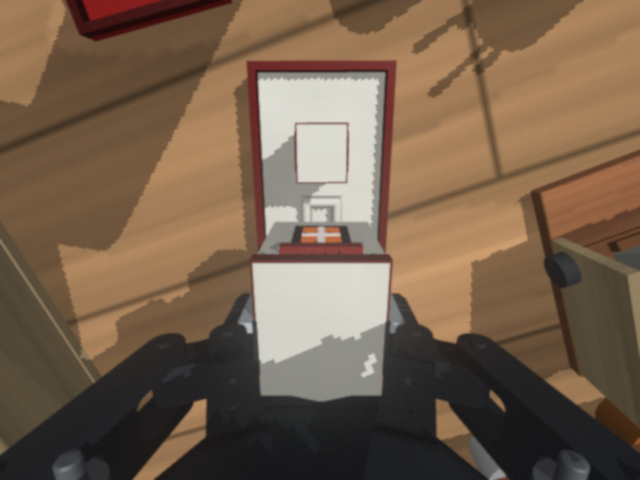

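```bash
python3 - <<'E'
from h import *
p=np.array([.5201,-.2861,.1666]);yaw=np.degrees(np.arctan2(.94355,.33124))-90;print(yaw)
im,xs,ys=rectify('overcurb',p[:2],yaw,p[2]+.0218,.05,.04);g=im.min(2).astype(float)
for a in((-.026,-.016),(-.016,-.004)):
    v=g[(xs>a[0])&(xs<a[1])].mean(0);print('room y',np.round([1e3*cross(v,ys,-.028,-.017,1),1e3*cross(v,ys,.017,.028,-1)],2))
for a in((-.018,-.002),(.002,.018)): print('room -x edge',1e3*cross(g[:,(ys>a[0])&(ys<a[1])].mean(1),xs,-.038,-.026,1))
c=np.array([.4827,-.2728]);yw=-19.24
im,xs,ys=rectify('overcurb',c,yw,.032,.11,.08);G=im[...,1].astype(float)
for a in((-.07,-.05),(-.05,-.02),(-.02,.0)):
    v=G[(xs>a[0])&(xs<a[1])].mean(0);print('roof y',np.round([1e3*cross(v,ys,-.062,-.046,-1),1e3*cross(v,ys,.046,.062,1)],2))
print('roof -x',[1e3*cross(G[:,(ys>a)&(ys<b)].mean(1),xs,-.092,-.076,-1) for a,b in((-.04,-.005),(.005,.04))])
im,xs,ys=rectify('overcurb',c,yw,.084,.06,.04);g=im.min(2).astype(float)
v=g[(xs>-.035)&(xs<-.01)].mean(0);print('tower y',[1e3*cross(v,ys,-.02,-.01,1),1e3*cross(v,ys,.01,.02,-1)],'x',[1e3*cross(g[:,abs(ys)<.01].mean(1),xs,a,b,s) for a,b,s in((-.045,-.033,1),(-.01,.0,-1))])
E
```

```text
-19.34398995328698
room y [-23.26  22.71]
room y [-23.08  22.58]
room -x edge -32.14453880358985
room -x edge -32.111715894809066
roof y [-52.82  52.94]
roof y [-52.82  52.95]
roof y [-52.93  52.94]
roof -x [np.float64(-83.04249068893205), np.float64(-83.00660324692927)]
tower y [np.float64(-14.82932976404187), np.float64(14.701808683789015)] x [np.float64(-38.75413386081393), np.float64(-5.470207826684576)]
```

apply_moves([
  [[-0.002,0.001,0.077],[0,0,0],0],
  [[0,0,0.077],[0,0,0],0],
  [[0,0,0.077],[0,0,0],0],
  [[0,0,0.077],[0,0,0],0],
  [[0,0,0.077],[0,0,0],0],
  [[0,0,0.077],[0,0,0],0],
  [[0,0,0],[0,0,0],0],
  [[0,0,0],[0,0,0],0],
])

```text
clock: 12.3
eef_pos: [0.5195, -0.2859, 0.073]
tool_rot: [0.168, 0.986, 0.0, -0.001]
ft_force: [0.3, 0.6, -0.6]
grip_width: 0.0455
grasp_force: 62.0
```

apply_moves([
  [[0,0,0],[0,0,0],0],
  [[0,0,0],[0,0,0],0],
  [[0,0,0],[0,0,0],0],
  [[0,0,0],[0,0,0],0],
  [[0,0,0],[0,0,0],0],
  [[0,0,0],[0,0,0],0],
  [[0,0,0],[0,0,0],0],
  [[0,0,0],[0,0,0],0],
])

```text
clock: 12.97
eef_pos: [0.52, -0.2862, 0.0735]
tool_rot: [0.168, 0.986, 0.0, -0.0]
ft_force: [-0.1, 1.1, -0.1]
grip_width: 0.0453
grasp_force: 62.0
```

```bash
python3 - <<'E'
from h import *
p,r=here(); print(r.as_matrix()[:,1:]); plan(p,r,[.5206,-.2858,.064],rot(70.76),4,0)
E
```

```text
t 12.97 p [ 0.52   -0.2862  0.0735] f [-0.1  1.1 -0.1] w 0.0453
[[ 3.31806790e-01 -2.81658998e-04]
 [ 9.43347366e-01  5.42335832e-05]
 [-4.22952621e-05 -9.99999959e-01]]
rows 4 mm/row 2.3740464888845545 deg/row 0.03486230103677876
[[[0.0,0.001,0.012],[0.0,0.0,-0.0002],0],[[0.0,0.001,0.012],[0.0,0.0,-0.0002],0],[[0.0,0.001,0.012],[0.0,0.0,-0.0002],0],[[0.0,0.001,0.012],[0.0,0.0,-0.0002],0]]
```

apply_moves([
  [[-0.002,0.003,0],[0,0,-0.0006],0],
  [[0,0,0.013],[0,0,0],0],
  [[0,0,0.013],[0,0,0],0],
  [[0,0,0.013],[0,0,0],0],
  [[0,0,0.013],[0,0,0],0],
  [[0,0,0.013],[0,0,0],0],
  [[0,0,0.012],[0,0,0],0],
  [[0,0,0],[0,0,0],0],
])

```text
clock: 13.63
eef_pos: [0.5202, -0.2855, 0.0572]
tool_rot: [0.167, 0.986, 0.0, -0.001]
ft_force: [0.5, 0.7, -1.4]
grip_width: 0.0455
grasp_force: 62.0
```

apply_moves([
  [[0,0,0.005],[0,0,0],0],
  [[0,0,0.005],[0,0,0],0],
  [[0,0,0.002],[0,0,0],0],
  [[0,0,0],[0,0,0],0],
  [[0,0,0],[0,0,0],0],
  [[0,0,0],[0,0,0],0],
  [[0,0,0],[0,0,0],0],
  [[0,0,0],[0,0,0],0],
])

```text
clock: 14.3
eef_pos: [0.5208, -0.2858, 0.0561]
tool_rot: [0.167, 0.986, -0.0, 0.0]
ft_force: [-1.8, 1.1, 4.1]
grip_width: 0.0452
grasp_force: 62.4
```

apply_moves([
  [[0,0,0],[0,0,0],0.75],
  [[0,0,0],[0,0,0],0.75],
  [[0,0,0],[0,0,0],0.75],
  [[0,0,0],[0,0,0],0.75],
  [[0,0,0],[0,0,0],0.75],
  [[0,0,0],[0,0,0],0.75],
  [[0,0,0],[0,0,0],0.75],
  [[0,0,0],[0,0,0],0.75],
])

```text
clock: 14.97
eef_pos: [0.5207, -0.2858, 0.0556]
tool_rot: [0.167, 0.986, 0.0, -0.0]
ft_force: [-0.8, 0.5, -0.7]
grip_width: 0.0641
grasp_force: 0.0
```

```bash
python3 - <<'E'
from h import *
im,W=snap('roomset'); p,r=here(); print(r.as_matrix()[:,1:])
c=np.array([.5205,-.286,0]);M=R.from_euler('z',-19.24,degrees=True).as_matrix()
L=(W-c)@M;m=(abs(L[...,0]+.014)<.014)&(abs(L[...,1])<.019)&(L[...,2]<.1)&(L[...,2]>.06);l=L[m];print(len(l),'room top z',np.median(l[:,2]),np.linalg.lstsq(np.c_[l[:,:2],np.ones(len(l))],l[:,2],rcond=None)[0].round(4))
g,xs,ys=rectify('roomset',c[:2],-19.24,.078,.05,.04);g=g.min(2).astype(float)
print([1e3*cross(g[(xs>-.026)&(xs<-.01)].mean(0),ys,a,b,s) for a,b,s in((-.028,-.017,1),(.017,.028,-1))],1e3*cross(g[:,abs(ys)<.018].mean(1),xs,-.038,-.026,1))
t=np.array([.4827,-.2728,.056])+M@[-.022,0,0];print('tower',t);plan(p,r,t,rot(70.76),7,.75)
E
```

```text
t 14.97 p [ 0.5207 -0.2858  0.0556] f [-0.8  0.5 -0.7] w 0.0641
t 15.02 p [ 0.5206 -0.2858  0.0556] f [-0.2  0.9  0.3] w 0.0639
[[ 3.30037128e-01 -3.31767836e-04]
 [ 9.43967951e-01  7.42468881e-05]
 [-3.94090232e-05 -9.99999942e-01]]
7825 room top z 0.07830428077186406 [ 0.0009 -0.0004  0.0783]
[np.float64(-23.105964360941655), np.float64(23.107451515417733)] -31.95514769912156
tower [ 0.46192878 -0.26555043  0.056     ]
rows 7 mm/row 8.866964366418912 deg/row 0.005233839287839837
[[[0.044,0.0,0.0],[0.0,0.0,0.0],0.75],[[0.044,0.0,0.0],[0.0,0.0,0.0],0.75],[[0.044,0.0,0.0],[0.0,0.0,0.0],0.75],[[0.044,0.0,0.0],[0.0,0.0,0.0],0.75],[[0.044,0.0,0.0],[0.0,0.0,0.0],0.75],[[0.044,0.0,0.0],[0.0,0.0,0.0],0.75],[[0.044,0.0,0.0],[0.0,0.0,0.0],0.75]]
```

apply_moves([
  [[0.045,0,0],[0,0,0],0.75],
  [[0.045,0,0],[0,0,0],0.75],
  [[0.045,0,0],[0,0,0],0.75],
  [[0.045,0,0],[0,0,0],0.75],
  [[0.045,0,0],[0,0,0],0.75],
  [[0.045,0,0],[0,0,0],0.75],
  [[0.04,0,0],[0,0,0],0.75],
  [[0,0,0],[0,0,0],0.75],
])

```text
clock: 15.68
eef_pos: [0.4604, -0.2646, 0.0555]
tool_rot: [0.168, 0.986, 0.0, -0.001]
ft_force: [0.4, 1.2, 0.2]
grip_width: 0.064
grasp_force: 0.0
```

apply_moves([
  [[0,0,0],[0,0,0],0.75],
  [[0,0,0],[0,0,0],0.75],
  [[0,0,0],[0,0,0],0.75],
  [[0,0,0],[0,0,0],0.75],
  [[0,0,0],[0,0,0],0.75],
  [[0,0,0],[0,0,0],0.75],
  [[0,0,0],[0,0,0],0.75],
  [[0,0,0],[0,0,0],0.75],
])

```text
clock: 16.35
eef_pos: [0.4621, -0.2653, 0.0556]
tool_rot: [0.167, 0.986, 0.0, -0.0]
ft_force: [0.6, 0.1, -0.1]
grip_width: 0.0638
grasp_force: 0.0
```

```bash
python3 - <<'E'
from h import *
p,r=here(); print(r.as_matrix()[:,1:]); plan(p,r,[.4619,-.2656,.056],rot(70.76),1,.75)
E
```

```text
t 16.35 p [ 0.4621 -0.2653  0.0556] f [ 0.6  0.1 -0.1] w 0.0638
[[ 3.30006911e-01 -3.58076443e-04]
 [ 9.43978515e-01  7.03174130e-05]
 [-5.17895770e-05 -9.99999933e-01]]
rows 1 mm/row 0.5493539308788006 deg/row 0.03590997301756143
[[[0.001,-0.002,-0.002],[0.0,-0.0001,-0.0002],0.75]]
```

apply_moves([
  [[0.001,-0.002,0],[0,0,0],0.75],
  [[0,0,0],[0,0,0],0],
  [[0,0,0],[0,0,0],0],
  [[0,0,0],[0,0,0],0],
  [[0,0,0],[0,0,0],0],
  [[0,0,0],[0,0,0],0],
  [[0,0,0],[0,0,0],0],
  [[0,0,0],[0,0,0],0],
])

```text
clock: 17.02
eef_pos: [0.4619, -0.2655, 0.0558]
tool_rot: [0.167, 0.986, 0.0, -0.0]
ft_force: [0.5, 0.7, 2.1]
grip_width: 0.0293
grasp_force: 59.8
```

apply_moves([
  [[0,0,0],[0,0,0],0],
  [[0,0,0],[0,0,0],0],
  [[0,0,-0.01],[0,0,0],0],
  [[0,0,-0.03],[0,0,0],0],
  [[0,0,-0.06],[0,0,0],0],
  [[0,0,-0.06],[0,0,0],0],
  [[0,0,-0.06],[0,0,0],0],
  [[0,0,0],[0,0,0],0],
])

```text
clock: 17.68
eef_pos: [0.4627, -0.2664, 0.1015]
tool_rot: [0.168, 0.986, -0.001, 0.001]
ft_force: [0.7, -0.5, -4.3]
grip_width: 0.0295
grasp_force: 59.8
```

apply_moves([
  [[0,0,0],[0,0,0],0],
  [[0,0,0],[0,0,0],0],
  [[0,0,0],[0,0,0],0],
  [[0,0,0],[0,0,0],0],
  [[0,0,0],[0,0,0],0],
  [[0,0,0],[0,0,0],0],
  [[0,0,0],[0,0,0],0],
  [[0,0,0],[0,0,0],0],
])

```text
clock: 18.35
eef_pos: [0.4618, -0.2656, 0.0995]
tool_rot: [0.167, 0.986, 0.0, -0.0]
ft_force: [-0.3, -0.1, -4.4]
grip_width: 0.0291
grasp_force: 59.8
```

```bash
python3 - <<'E'
from h import *
p,r=here(); print(r.as_matrix().round(4)); im,W=snap('lifted')
L=r.inv().apply((W-p).reshape(-1,3)).reshape(W.shape)  # tool frame
# deck points: tool z = TCP->deck approx +.034 ; find deck on the +x tool side (roof -x end)
m=(L[...,0]>.025)&(L[...,0]<.05)&(abs(L[...,1])<.04)&(abs(L[...,2]-.034)<.012)
l=L[m];A=np.c_[l[:,:2]-l[:,:2].mean(0),np.ones(len(l))];k=np.linalg.lstsq(A,l[:,2],rcond=None)[0];print(len(l),'deck plane slopes',k.round(4),l.mean(0).round(4))
E
```

```text
t 18.35 p [ 0.4618 -0.2656  0.0995] f [-0.3 -0.1 -4.4] w 0.0291
[[-9.44e-01  3.30e-01 -5.00e-04]
 [ 3.30e-01  9.44e-01  1.00e-04]
 [ 5.00e-04 -0.00e+00 -1.00e+00]]
t 18.35 p [ 0.4618 -0.2656  0.0995] f [-0.3 -0.1 -4.4] w 0.0291
8148 deck plane slopes [ 0.0009 -0.0009  0.0335] [0.0378 0.     0.0335]
```

View pics/lifted.png

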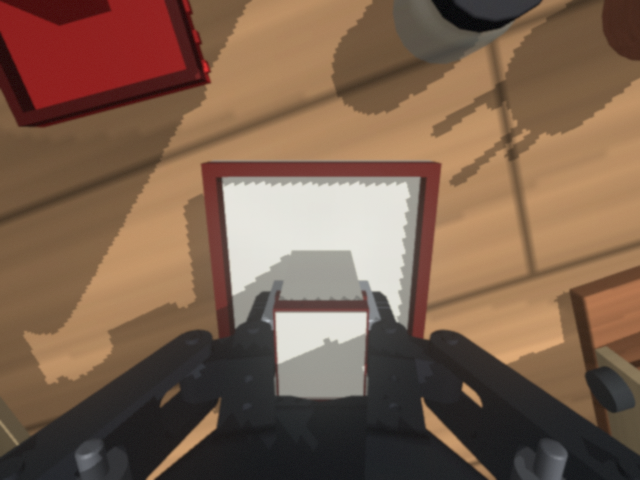

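```bash
python3 - <<'E'
from h import *
p=np.array([.4618,-.2656,.0995]);r=rot(70.74)
# roof in hand
o=np.array([.4618,-.2656,.0995])
c=o[:2]; im,xs,ys=rectify('lifted',c,-19.26,.0995-.0238,.11,.08);G=im[...,1].astype(float)
for a in((-.055,-.045),(-.045,-.03)): v=G[(xs>a[0])&(xs<a[1])].mean(0);print('roof y',np.round([1e3*cross(v,ys,-.062,-.046,-1),1e3*cross(v,ys,.046,.062,1)],2))
print('roof -x',[1e3*cross(G[:,(ys>a)&(ys<b)].mean(1),xs,-.07,-.053,-1) for a,b in((-.04,-.005),(.005,.04))])
# house rim plane per side
q=np.load('housew.npz');K=q['K'];W=cloud('w',q['d'],dict(fov_y=K[0],cx=K[1],cy=K[2],rvec=q['rvec'],tvec=q['tvec']))
hc=np.array([.6094,.0028,.1557])
for yaw in(2.5,):
    M=R.from_euler('zy',[yaw,-24.43],degrees=True).as_matrix();L=(W-hc)@M;x,y,z=L[...,0],L[...,1],L[...,2]
    ok=(q['p'].min(2)>180)&(abs(z)<.01);S=[]
    for n,m in dict(xp=(abs(x-.041)<.002)&(abs(y)<.07),xm=(abs(x+.041)<.002)&(abs(y)<.07),yp=(abs(y-.071)<.002)&(abs(x)<.04),ym=(abs(y+.071)<.002)&(abs(x)<.04)).items():
        l=L[m&ok];S.append(l);a=np.polyfit(l[:,1 if n[0]=='x' else 0],l[:,2],1);print(n,len(l),'mean z %.2f med %.2f mm slope %.4f sd %.2f'%(l[:,2].mean()*1e3,np.median(l[:,2])*1e3,a[0],l[:,2].std()*1e3))
p2=[.4618,-.2656,.27]
plan(p,r,p2,r,6,0)
hy=M[:,1];hx=M[:,0];hz=M[:,2];Rt=R.from_matrix(np.stack([hy,hx,-hz],1))
T=hc+.022*hy+.0418*hz+.09*hz;print('hover',T);plan(p2,r,T,Rt,18,0)
E
```

```text
roof y [-53.18  52.87]
roof y [-53.24  52.91]
roof -x [np.float64(-61.90325059433919), np.float64(-61.92853758593763)]
xp 604 mean z 0.03 med 0.09 mm slope 0.0200 sd 1.10
xm 549 mean z 0.08 med -0.02 mm slope 0.0203 sd 1.10
yp 305 mean z 1.50 med 1.55 mm slope 0.0014 sd 0.76
ym 320 mean z -1.40 med -1.39 mm slope -0.0015 sd 0.75
rows 6 mm/row 28.41666666666667 deg/row 0.0
[[[0.0,0.0,-0.142],[0.0,0.0,0.0],0],[[0.0,0.0,-0.142],[0.0,0.0,0.0],0],[[0.0,0.0,-0.142],[0.0,0.0,0.0],0],[[0.0,0.0,-0.142],[0.0,0.0,0.0],0],[[0.0,0.0,-0.142],[0.0,0.0,0.0],0],[[0.0,0.0,-0.142],[0.0,0.0,0.0],0]]
hover [0.55401629 0.02477906 0.2753027 ]
rows 18 mm/row 16.92867768033377 deg/row 3.99886067920917
[[[0.002,0.085,-0.001],[-0.0064,-0.0048,0.0207],0],[[0.008,0.084,0.0],[-0.0064,-0.0048,0.0207],0],[[0.013,0.084,0.002],[-0.0064,-0.0048,0.0207],0],[[0.019,0.082,0.003],[-0.0064,-0.0048,0.0207],0],[[0.024,0.081,0.004],[-0.0064,-0.0048,0.0207],0],[[0.03,0.079,0.006],[-0.0064,-0.0048,0.0207],0],[[0.035,0.077,0.007],[-0.0064,-0.0048,0.0207],0],[[0.04,0.074,0.008],[-0.0064,-0.0048,0.0207],0]]
[[[0.045,0.071,0.009],[-0.0064,-0.0048,0.0207],0],[[0.049,0.068,0.009],[-0.0064,-0.0048,0.0207],0],[[0.054,0.065,0.01],[-0.0064,-0.0048,0.0207],0],[[0.058,0.061,0.01],[-0.0064,-0.0048,0.0207],0],[[0.062,0.057,0.011],[-0.0064,-0.0048,0.0207],0],[[0.066,0.052,0.011],[-0.0064,-0.0048,0.0207],0],[[0.069,0.048,0.011],[-0.0064,-0.0048,0.0207],0],[[0.072,0.043,0.011],[-0.0064,-0.0048,0.0207],0]]
[[[0.075,0.038,0.01],[-0.0064,-0.0048,0.0207],0],[[0.077,0.033,0.01],[-0.0064,-0.0048,0.0207],0]]
```

```bash
sed -i "s/'zy'/'ZY'/" plane.py fit.py; cat > tgt.py <<'E'
from plane import *
def target(c,yaw,tilt,up,seat=(-.022,0,.0418)):
    M=R.from_euler('ZY',[yaw,-tilt],degrees=True).as_matrix();Rt=R.from_matrix(np.stack([M[:,1],M[:,0],-M[:,2]],1))
    return c-Rt.apply(seat)+up*M[:,2],Rt
E
python3 - <<'E'
from tgt import *
c,yaw,tilt,_=fit()
p2=[.4618,-.2656,.27];r=rot(70.74)
T,Rt=target(c,yaw,tilt,.09);print('hover',T);plan(p2,r,T,Rt,16,0)
np.savez('house.npz',c=c,yaw=yaw,tilt=tilt)
E
```

```text
{'yo_': [-75.0, -75.19], 'yi_': [-66.95, -66.79], 'yi': [66.7, 66.73], 'yo': [75.28, 75.23], 'xo_': [-45.26, -45.23], 'xi_': [-36.73, -36.74], 'xi': [36.79, 36.76], 'xo': [45.21, 45.19]}
slopes [-0.      0.0002 -0.    ] 2270 resid 0.0007
c [0.6094 0.0025 0.1557] yaw 2.79 tilt 24.41
hover [0.55393411 0.02182227 0.27575548]
rows 16 mm/row 18.867691337211436 deg/row 4.481727451635059
[[[0.002,0.094,-0.002],[-0.0075,-0.005,0.0232],0],[[0.009,0.094,0.0],[-0.0075,-0.005,0.0232],0],[[0.016,0.093,0.002],[-0.0075,-0.005,0.0232],0],[[0.023,0.091,0.004],[-0.0075,-0.005,0.0232],0],[[0.03,0.089,0.006],[-0.0075,-0.005,0.0232],0],[[0.036,0.087,0.007],[-0.0075,-0.005,0.0232],0],[[0.042,0.084,0.009],[-0.0075,-0.005,0.0232],0],[[0.049,0.08,0.01],[-0.0075,-0.005,0.0232],0]]
[[[0.054,0.076,0.011],[-0.0075,-0.005,0.0232],0],[[0.06,0.072,0.012],[-0.0075,-0.005,0.0232],0],[[0.065,0.067,0.012],[-0.0075,-0.005,0.0232],0],[[0.07,0.062,0.013],[-0.0075,-0.005,0.0232],0],[[0.075,0.056,0.013],[-0.0075,-0.005,0.0232],0],[[0.079,0.05,0.013],[-0.0075,-0.005,0.0232],0],[[0.082,0.044,0.013],[-0.0075,-0.005,0.0232],0],[[0.086,0.038,0.013],[-0.0075,-0.005,0.0232],0]]
```

apply_moves([
  [[0,0,-0.07],[0,0,0],0],
  [[0,0,-0.14],[0,0,0],0],
  [[0,0,-0.14],[0,0,0],0],
  [[0,0,-0.14],[0,0,0],0],
  [[0,0,-0.14],[0,0,0],0],
  [[0,0,-0.14],[0,0,0],0],
  [[0,0,-0.08],[0,0,0],0],
  [[0,0,0],[0,0,0],0],
])

```text
clock: 19.07
eef_pos: [0.4638, -0.2668, 0.2744]
tool_rot: [0.167, 0.986, -0.002, 0.004]
ft_force: [0.6, -0.7, -3.8]
grip_width: 0.0291
grasp_force: 60.1
```

apply_moves([
  [[0.002,0.094,-0.002],[-0.0075,-0.005,0.0232],0],
  [[0.009,0.094,0],[-0.0075,-0.005,0.0232],0],
  [[0.016,0.093,0.002],[-0.0075,-0.005,0.0232],0],
  [[0.023,0.091,0.004],[-0.0075,-0.005,0.0232],0],
  [[0.03,0.089,0.006],[-0.0075,-0.005,0.0232],0],
  [[0.036,0.087,0.007],[-0.0075,-0.005,0.0232],0],
  [[0.042,0.084,0.009],[-0.0075,-0.005,0.0232],0],
  [[0.049,0.08,0.01],[-0.0075,-0.005,0.0232],0],
])

```text
clock: 19.73
eef_pos: [0.507, -0.1211, 0.2707]
tool_rot: [0.444, 0.889, 0.081, 0.075]
ft_force: [0.2, -0.0, -3.7]
grip_width: 0.0289
grasp_force: 60.3
```

apply_moves([
  [[0.054,0.076,0.011],[-0.0075,-0.005,0.0232],0],
  [[0.06,0.072,0.012],[-0.0075,-0.005,0.0232],0],
  [[0.065,0.067,0.012],[-0.0075,-0.005,0.0232],0],
  [[0.07,0.062,0.013],[-0.0075,-0.005,0.0232],0],
  [[0.075,0.056,0.013],[-0.0075,-0.005,0.0232],0],
  [[0.079,0.05,0.013],[-0.0075,-0.005,0.0232],0],
  [[0.082,0.044,0.013],[-0.0075,-0.005,0.0232],0],
  [[0.086,0.038,0.013],[-0.0075,-0.005,0.0232],0],
])

```text
clock: 20.4
eef_pos: [0.5526, 0.0224, 0.2735]
tool_rot: [0.675, 0.707, 0.153, 0.144]
ft_force: [-0.2, 0.1, -4.8]
grip_width: 0.0295
grasp_force: 60.4
```

apply_moves([
  [[0,0,0],[0,0,0],0],
  [[0,0,0],[0,0,0],0],
  [[0,0,0],[0,0,0],0],
  [[0,0,0],[0,0,0],0],
  [[0,0,0],[0,0,0],0],
  [[0,0,0],[0,0,0],0],
  [[0,0,0],[0,0,0],0],
  [[0,0,0],[0,0,0],0],
])

```text
clock: 21.07
eef_pos: [0.5542, 0.0211, 0.276]
tool_rot: [0.674, 0.708, 0.154, 0.145]
ft_force: [0.1, 0.1, -5.0]
grip_width: 0.0294
grasp_force: 60.4
```

```bash
cat > go.py <<'E'
import sys
from tgt import *
h=np.load('house.npz');p,r=here();up,n=float(sys.argv[1]),int(sys.argv[2])
T,Rt=target(h['c'],float(h['yaw']),float(h['tilt']),up)
T0,_=target(h['c'],float(h['yaw']),float(h['tilt']),0)
print('tool-frame err from home mm',(Rt.inv().apply(p-T0)*1e3).round(2),'rot err deg',np.degrees((r.inv()*Rt).as_rotvec()).round(2))
plan(p,r,T,Rt,n,0)
E
python3 go.py .03 6; python3 -c "
from h import *
im,W=snap('hov','top')
snap('hovw')"
```

```text
t 21.07 p [0.5542 0.0211 0.276 ] f [ 0.1  0.1 -5. ] w 0.0294
tool-frame err from home mm [ -0.76   0.3  -90.17] rot err deg [ 0.06 -0.11 -0.03]
rows 6 mm/row 10.029784800383815 deg/row 0.020881156169767923
[[[0.001,0.0,0.05],[0.0001,-0.0001,0.0],0],[[0.001,0.0,0.05],[0.0001,-0.0001,0.0],0],[[0.001,0.0,0.05],[0.0001,-0.0001,0.0],0],[[0.001,0.0,0.05],[0.0001,-0.0001,0.0],0],[[0.001,0.0,0.05],[0.0001,-0.0001,0.0],0],[[0.001,0.0,0.05],[0.0001,-0.0001,0.0],0]]
t 21.07 p [0.5542 0.0211 0.276 ] f [ 0.1  0.1 -5. ] w 0.0294
t 21.12 p [0.5542 0.0212 0.276 ] f [ 0.5  0.4 -4.6] w 0.0297
```

View pics/hovw.png

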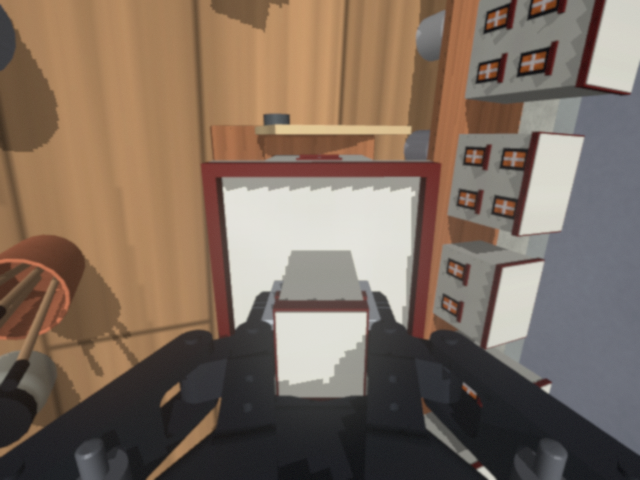

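The roof sits in the jaws just as it did before (edge at row 163, x 204–438), above the house at (320,157), so it hasn't slipped. Moving down along the house axis.

apply_moves([
  [[0.001,0,0.054],[0,0,0],0],
  [[0.001,0,0.054],[0,0,0],0],
  [[0.001,0,0.054],[0.0004,-0.0006,0],0],
  [[0.001,0,0.054],[0,0,0],0],
  [[0,-0.001,0.054],[0,0,0],0],
  [[0,0,0.054],[0,0,0],0],
  [[0,0,0],[0,0,0],0],
  [[0,0,0],[0,0,0],0],
])

```text
clock: 21.83
eef_pos: [0.5802, 0.0238, 0.2156]
tool_rot: [0.674, 0.708, 0.152, 0.145]
ft_force: [-0.5, 0.4, -4.9]
grip_width: 0.0298
grasp_force: 60.3
```

apply_moves([
  [[0,0,0],[0,0,0],0],
  [[0,0,0],[0,0,0],0],
  [[0,0,0],[0,0,0],0],
  [[0,0,0],[0,0,0],0],
  [[0,0,0],[0,0,0],0],
  [[0,0,0],[0,0,0],0],
  [[0,0,0],[0,0,0],0],
  [[0,0,0],[0,0,0],0],
])

```text
clock: 22.5
eef_pos: [0.5807, 0.0238, 0.217]
tool_rot: [0.674, 0.708, 0.153, 0.146]
ft_force: [1.0, 0.3, -3.9]
grip_width: 0.0299
grasp_force: 60.3
```

```bash
python3 go.py .005 7
```

```text
t 22.50 p [0.5807 0.0238 0.217 ] f [ 1.   0.3 -3.9] w 0.0299
tool-frame err from home mm [  0.64   0.11 -25.42] rot err deg [-0.01 -0.02  0.01]
rows 7 mm/row 2.918941595843911 deg/row 0.003884729960667554
[[[0.0,0.0,0.015],[0.0,0.0,0.0],0],[[0.0,0.0,0.015],[0.0,0.0,0.0],0],[[0.0,0.0,0.015],[0.0,0.0,0.0],0],[[0.0,0.0,0.015],[0.0,0.0,0.0],0],[[0.0,0.0,0.015],[0.0,0.0,0.0],0],[[0.0,0.0,0.015],[0.0,0.0,0.0],0],[[0.0,0.0,0.015],[0.0,0.0,0.0],0]]
```

apply_moves([
  [[-0.003,0,0.01],[0,0,0],0],
  [[0,0,0.015],[0,0,0],0],
  [[0,0,0.015],[0,0,0],0],
  [[0,0,0.015],[0,0,0],0],
  [[0,0,0.015],[0,0,0],0],
  [[0,0,0.015],[0,0,0],0],
  [[0,0,0.015],[0,0,0],0],
  [[0,0,0],[0,0,0],0],
])

```text
clock: 23.17
eef_pos: [0.5887, 0.0236, 0.1977]
tool_rot: [0.674, 0.708, 0.153, 0.145]
ft_force: [0.1, 0.8, -3.8]
grip_width: 0.0289
grasp_force: 60.3
```

```bash
python3 go.py 0 5
```

```text
t 23.17 p [0.5887 0.0236 0.1977] f [ 0.1  0.8 -3.8] w 0.0289
tool-frame err from home mm [ 0.04 -0.52 -4.53] rot err deg [-0.1  -0.02  0.01]
rows 5 mm/row 0.9128467512108268 deg/row 0.020017518555466275
[[[0.0,0.001,0.005],[-0.0001,0.0,0.0],0],[[0.0,0.001,0.005],[-0.0001,0.0,0.0],0],[[0.0,0.001,0.005],[-0.0001,0.0,0.0],0],[[0.0,0.001,0.005],[-0.0001,0.0,0.0],0],[[0.0,0.001,0.005],[-0.0001,0.0,0.0],0]]
```

apply_moves([
  [[0,0,0.006],[0,0,0],0],
  [[0,0,0.006],[0,0,0],0],
  [[0,0,0.006],[0,0,0],0],
  [[0,0,0.006],[0,0,0],0],
  [[0,0,0.003],[0,0,0],0],
  [[0,0,0],[0,0,0],0],
  [[0,0,0],[0,0,0],0],
  [[0,0,0],[0,0,0],0],
])

```text
clock: 23.83
eef_pos: [0.5912, 0.0237, 0.194]
tool_rot: [0.674, 0.708, 0.153, 0.146]
ft_force: [-1.1, 0.8, -3.2]
grip_width: 0.0298
grasp_force: 60.5
```

```bash
python3 go.py 0 1
```

```text
t 23.83 p [0.5912 0.0237 0.194 ] f [-1.1  0.8 -3.2] w 0.0298
tool-frame err from home mm [ 0.05  0.16 -0.11] rot err deg [-0.   -0.02  0.01]
rows 1 mm/row 0.1986013819129324 deg/row 0.025301320779221554
[[[0.0,-0.001,0.001],[0.0,-0.0001,0.0001],0]]
```

apply_moves([
  [[0,0,0.002],[0,0,0],0],
  [[0,0,0.002],[0,0,0],0],
  [[0,0,0],[0,0,0],0],
  [[0,0,0],[0,0,0],0],
  [[0,0,0],[0,0,0],0],
  [[0,0,0],[0,0,0],0],
  [[0,0,0],[0,0,0],0],
  [[0,0,0],[0,0,0],0],
])

```text
clock: 24.5
eef_pos: [0.5913, 0.0237, 0.1939]
tool_rot: [0.674, 0.708, 0.153, 0.146]
ft_force: [-5.2, 0.6, 3.7]
grip_width: 0.0292
grasp_force: 61.6
```

```bash
python3 go.py 0 1
```

```text
t 24.50 p [0.5913 0.0237 0.1939] f [-5.2  0.6  3.7] w 0.0292
tool-frame err from home mm [ 0.05  0.21 -0.02] rot err deg [ 0.01 -0.02  0.01]
rows 1 mm/row 0.21476158448248994 deg/row 0.026163392669286602
[[[0.0,-0.001,0.0],[0.0001,-0.0001,0.0001],0]]
```

apply_moves([
  [[0,0,0],[0,0,0],0.65],
  [[0,0,0],[0,0,0],0.65],
  [[0,0,0],[0,0,0],0.65],
  [[0,0,0],[0,0,0],0.65],
  [[0,0,0],[0,0,0],0.65],
  [[0,0,0],[0,0,0],0.65],
  [[0,0,0],[0,0,0],0.65],
  [[0,0,0],[0,0,0],0.65],
])

```text
clock: 25.17
eef_pos: [0.5916, 0.0237, 0.1931]
tool_rot: [0.674, 0.708, 0.153, 0.146]
ft_force: [0.6, 0.0, 0.2]
grip_width: 0.0553
grasp_force: 0.0
```

apply_moves([
  [[0,0,-0.03],[0,0,0],0.65],
  [[0,0,-0.05],[0,0,0],0.65],
  [[0,0,-0.08],[0,0,0],0.65],
  [[0,0,-0.1],[0,0,0],0.65],
  [[0,0,-0.12],[0,0,0],0.65],
  [[0,0,-0.12],[0,0,0],0.65],
  [[0,0,-0.1],[0,0,0],0.65],
  [[0,0,0],[0,0,0],0.65],
])

```text
clock: 25.83
eef_pos: [0.543, 0.0212, 0.3089]
tool_rot: [0.673, 0.707, 0.157, 0.149]
ft_force: [0.3, -0.4, 0.5]
grip_width: 0.0551
grasp_force: 0.0
```

apply_moves([
  [[0,0,0],[0,0,0],0.65],
  [[0,0,0],[0,0,0],0.65],
  [[0,0,0],[0,0,0],0.65],
  [[0,0,0],[0,0,0],0.65],
  [[0,0,0],[0,0,0],0.65],
  [[0,0,0],[0,0,0],0.65],
  [[0,0,0],[0,0,0],0.65],
  [[0,0,0],[0,0,0],0.65],
])

```text
clock: 26.5
eef_pos: [0.542, 0.0213, 0.302]
tool_rot: [0.674, 0.708, 0.153, 0.145]
ft_force: [0.0, -0.9, -0.6]
grip_width: 0.0556
grasp_force: 0.0
```

```bash
python3 - <<'E'
from h import *
im,W=snap('done');s,_=snap('dones','scene')
a=cv2.resize(im[...,::-1],(400,300));b=cv2.resize(s[170:360,170:430,::-1],(400,292));cv2.imwrite('pics/final.png',np.vstack([a,b]))
h=np.load('house.npz');M=R.from_euler('ZY',[float(h['yaw']),-float(h['tilt'])],degrees=True).as_matrix();L=(W-h['c'])@M
def g(n,x0,y0,dx,dy,z):
    l=L[(abs(L[...,0]-x0)<dx)&(abs(L[...,1]-y0)<dy)&(abs(L[...,2]-z)<.015)]; print(n,len(l),'z',np.median(l[:,2]).round(4) if len(l) else '', 'exp',z, np.linalg.lstsq(np.c_[l[:,:2]-[x0,y0],np.ones(len(l))],l[:,2],rcond=None)[0].round(4) if len(l)>50 else '')
g('deck',0,.058,.035,.012,.008);g('deck2',-.035,0,.008,.06,.008);g('room top',0,-.04,.018,.026,.064);g('tower top',0,.022,.011,.012,.070)
E
```

```text
t 26.50 p [0.542  0.0213 0.302 ] f [ 0.  -0.9 -0.6] w 0.0556
t 26.55 p [0.542  0.0213 0.3021] f [-1.1 -0.3 -0.9] w 0.0555
deck 2435 z 0.008 exp 0.008 [-0.0004 -0.0016  0.008 ]
deck2 2145 z 0.008 exp 0.008 [ 0.0034 -0.      0.008 ]
room top 2870 z 0.064 exp 0.064 [0.0011 0.0008 0.064 ]
tower top 1059 z 0.07 exp 0.07 [-0.0018  0.0025  0.07  ]
```

View pics/final.png

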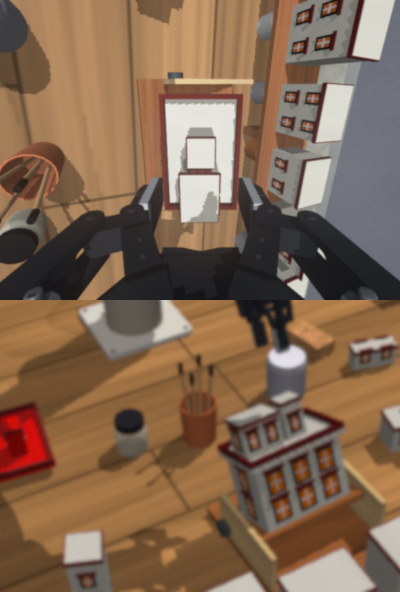

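The final picture shows the roof with the room seated on the house: deck at 8.0 mm, room top at 64.0 mm and tower top at 70.0 mm, all as expected. The gripper is clear and nothing else was upset.

```bash
python3 -c "
from workcell import bot
print(bot.job_done())"
```

```text
the job is handed in; nothing more can be done
None
```

The upper room is set fully down on the roof, the two are fitted fully home together on the tilted house with the gripper clear, and the job was handed in at about 26.6 s.

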